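# Proof-load the lifting eye of a satellite panel in its turn-over frame

## Task

Put the proof load on the lifting eye of the satellite panel. Turn the panel in its frame until it lies level with the eye pointing towards the robot, then tighten the black clamp knob on top of the frame's post clockwise to its stop, so that the panel cannot turn under the load. After that take the larger of the two hook weights, push its sprung gate against the ring of the eye until the ring is inside and the gate has snapped shut, and leave the weight hanging free from the level panel; do not disturb the other things on the table.

Things in the scene. Friction and masses are not known exactly. Their poses are not given: they have to be found in the camera images.
- frame: Fixed aluminium turn-over frame. Origin: centre of the underside of its base plate; z up. The panel turns about the frame's y axis direction, 170 mm above the origin. Base plate 150 (x) x 340 (y) x 12 mm; uprights at y = +150 and -150 mm with bearing blocks: at -y 56 x 26 x 56 mm, top 198 mm up; at +y, under the knob, 84 x 26 x 88 mm, top 214 mm up. Its -x side is the open side, towards the robot, to which the eye must point.
- panel (a joint): Rotation of the panel (rad): 0 = level, eye pointing to the frame's -x, electronics on top; positive = eye's edge raised (starts 0.45 to 0.95). While the clamp is loose it stays where it is left (friction 0.2 N m: 4 N at the edge) but would sink under a hung weight. Plate 120 mm wide (60 mm either side of the axis), 210 mm along y, 12 mm thick, the axis in its mid-plane.
- panel_strip (a point): Point on the panel's top face where it can be pressed down: 46 mm from the rotation axis towards the eye, 45 mm to the -y side of the eye, 6 mm above the mid-plane (176 mm above the table when level). Axes as the panel's: -x to the eye, y along it, z out of its top. The strip 25 to 60 mm from the axis is bare along the whole panel; behind it stand an electronics box (22 mm high) and a circuit board.
- eye_bar (a point): Middle of the outermost part of the eye's ring (centre of its bar), 114 mm from the rotation axis, half-way along the panel. Axes as the panel's: -x outward, y along the panel, z out of its top face. The steel ring lies in the panel's mid-plane: bar 8 mm thick, 30 mm inside diameter; its centre is 19 mm inward. With the panel level the bar here runs level along y, 170 mm above the table.
- clamp (a joint): Turn of the clamp knob (rad), clockwise seen from above: 0 = loose (starts 0 to 0.25); its screw grips the panel's trunnion from about 0.9 and clamps harder up to the stop at 1.5; it holds the weight from 1.2 on. Needs less than 0.25 N m and stays where it is left.
- clamp_grip (a point): Middle of the black wing of the clamp knob, on the knob's upright axis, on top of the bearing block at the frame's +y end, 241 mm above the table. The wing is an upright bar 10 mm thick, 46 mm long, 28 mm high (14 mm above and below this point); under it a round hub (22 mm wide, 10 mm high), then the block. Axes turn with the knob: y along the wing, x across its thickness, z up.
- proof_mid (a point): The larger hook weight, 0.4 to 0.6 kg, standing upright, 136 mm tall: steel cylinder 50 mm wide and 28 mm high, on it a rigid snap hook 100 mm long, 52 mm wide, 10 mm thick in the upright plane y = 0. This point is on its axis, 68 mm above its underside; z up, x towards the gate. The top bow is round about x = 0, z = +42, inside radius 16 mm; when it hangs the ring's bar lies at x = 0, z = +54.
- proof_spine (a point): Where the larger weight's hook is best gripped: centre of its spine, an upright flat-sided bar 10 x 10 mm and 50 mm long (25 mm up and down from here), 87 mm above the weight's underside and 21 mm from its axis on the side away from the gate. Axes as the weight's: y across the hook's thickness, x towards the gate. The top of the hook is 49 mm above this point.
- proof_mouth (a point): Mouth of the larger weight's hook: point on the gate's line where the ring's bar should push, 90 mm above the weight's underside, 21 mm from its axis on the gate side. Axes as the weight's: the bar goes in along -x. The nose's rounded end begins 11 mm above, the gate's hinge is 33 mm below. Clear width from the gate's line to the spine 37 mm.
- proof_gate (a joint): Angle of the larger weight's gate, an 8 mm rod (rad): 0 = shut, positive = swung inward to the spine, at most 0.95. A spring shuts it (2 to 5 N at its tip). A bar pushed in under the nose by 18 mm or so swings it inward; when the hook is then lowered 32 mm, so that the bar comes up into the bow, the gate snaps shut behind it.
- proof: The same larger hook weight; origin at the centre of its underside, axes as point proof_mid.
- small_mid (a point): The smaller hook weight, to be left alone: the same kind of snap hook on a steel cylinder 34 mm wide and 22 mm high, 130 mm tall in all; this point is half-way up on its axis.
- driver: Screwdriver, 200 mm, lying beside the frame; leave alone.
- spanner: Steel spanner, 150 mm, lying on the table; leave alone.
- solvent: White plastic bottle, 60 mm wide, 150 mm tall; origin at its underside; leave alone.
- bracket: Aluminium angle bracket, 50 x 40 x 56 mm; leave alone.
- disc_weight: Small plain knobbed weight, 40 mm wide, 32 mm tall; leave alone.
Not all that is in view belongs to the job. What is shaped like the proof but red is not meant.

How it is judged:
On the way, in this order (a step that is already met when the one before it is completed fails the run):
1. the panel is turned level, eye outward (within 0.15 rad) (value of joint panel between -0.15 and 0.15 rad), for 0.2 s.
2. the clamp knob is tightened (past 1.2 rad) with the panel level (all of step 1 and value of joint clamp above 1.2 rad), for 0.2 s.
3. the larger hook weight is lifted off the table (height (world z) of proof_mid above 0.09 m), for 0.1 s.
4. the ring pushes the gate of its hook open (all of step 2 and value of joint proof_gate above 0.2 rad and x of eye_bar in the frame of proof_mid between -0.02 and 0.032 m and y of eye_bar in the frame of proof_mid between -0.012 and 0.012 m and z of eye_bar in the frame of proof_mid between -0.005 and 0.064 m), for 0.02 s.
5. the ring is inside the hook and the gate has snapped shut behind it (all of step 2 and x of eye_bar in the frame of proof_mid between -0.018 and 0.018 m and y of eye_bar in the frame of proof_mid between -0.012 and 0.012 m and z of eye_bar in the frame of proof_mid between 0.028 and 0.064 m and value of joint proof_gate below 0.1 rad), for 0.2 s.
At the end, for the whole second after the job is handed in: The panel is level within 0.15 rad with the eye outward, the clamp knob is past 1.2 rad, and the larger hook weight hangs still and upright (within 0.25 rad) from the eye, clear of the table, with the ring's bar inside the bow of its hook and the gate shut (below 0.1 rad); the robot has let go (all of step 5 and height (world z) of proof_mid above 0.09 m and angle between proof_mid's own z axis and vertical below 0.25 rad and linear speed of proof below 0.05 m/s and velocity of joint panel between -0.05 and 0.05 rad/s); the robot touches nothing.
It fails at once if another thing on the table is shifted by more than 40 mm (distance of any of small_mid, driver, spanner, solvent, bracket, disc_weight from where it was at the start of the episode above 0.04 m).
It also fails if it takes over 72 s, if anything falls off the work surface, if the arm or the gripper's body presses on something with over 40 N, if the wrist force passes 120 N, or if a joint passes its speed limit or range.

## Robot

A 6-joint arm with a two-finger parallel gripper is mounted at the origin on the work surface. World frame = base frame: x ahead of the robot, y to its left, z up, the work surface at z = 0. Lengths are in m, angles in rad, forces in N, time in s.
With the tool pointing down it reaches from about 0.35 to 0.875 m from the base axis. Payload 4.2 kg.
Tool frame: the origin (TCP) lies midway between the tips of the shut fingers; the grasp point (between the pads) lies 19 mm behind it; x points along the fingers, z is the direction in which the jaws open and shut, and the axes are right-handed (so a half turn about x gives the same grasp; the last joint's range is limited). The gripper opens to 85 mm and grips with 20 to 120 N. Pads are 22 mm wide; open, the fingers measure 114 mm over their backs; the gripper's body (76 mm by 85 mm) begins 54 mm behind the grasp point. The pads swing forward as they close: fully open they stand 13 mm farther back than shut.
Start: joints at [1.383, 0.385, 0.008, 0, -1.194, -0.259], TCP at [0.27, 0.564, 0.231] pointing down, gripper open.
Joint ranges: [-3.14, 3.14], [-1.21, 2.06], [-1.07, 1.41], [-3.16, 2.05], [-2.99, -0.16], [-3.1, 3.1]. Speed limits (rad/s): [2.79, 2.79, 3.14, 3.14, 3.14, 3.14].

## Interface

Orientations are given as a unit quaternion [x, y, z, w].
In Python, from workcell import manip gives the robot as it stands.
- The arm moves only by the tool drive_tool, never from a script. Its argument "series" is a list of rows, each an object of numbers: "dx", "dy", "dz": the shift along the tool's x, y, z in mm; "wx", "wy", "wz": the turn, a rotation vector about the tool's x, y, z in rad; "hand": the gripper's target within -1 to 1 (shut at 1, half-way at 0, fully open at -1). In form: [{"dx": .., "dy": .., "dz": .., "wx": .., "wy": .., "wz": .., "hand": ..}, ...]. A call has 1 to 20 rows; each row is the pose to reach, as a shift and turn from the pose commanded when the call began, along the tool's axes at that moment; what a row does not reach only later rows make up. A row lasts 1/10 s, in which the tool goes at most 50 mm and 8.59 degrees, less where a joint would pass 70% of its speed; a pose out of reach is approached as far as the arm can. A call with a gripper value outside its range is refused whole. The fingers move at their own pace and stop on an object; "force" is the grip in N (left out, the last holds). Time passes only in rows, so rows that repeat a pose let the fingers close. It gives the time, the measured TCP pose, the force and the opening at its end, in the units of the state.
- manip.observe(): the state, without advancing time (a new reading comes with each control period).
- manip.snapshot(name): name is "scene" or "top"; returns a dict with "image" (480x640x3 uint8, red, green, blue), "K" (3x3 intrinsics, pixels), "D" ([k1, k2, p1, p2, k3] as OpenCV has them; the pictures are not rectified), "rvec" (rotation vector, rad) and "tvec" (3), from world to camera coordinates, as OpenCV has them. Camera axes: x right, y down, z forward; pixel columns grow to the right and rows downward; lengths in m; the calibration is good to about 2 mm. A picture is of the moment at which its call begins. There is no depth.
- manip.sign_off(): hands the job in, once; it reports no verdict.
The state is a dict: "clock": time; "qpos": joint angles; "dq": joint speeds; "effort": joint torques, N m; "tool_pos": TCP position; "ee_rot": TCP orientation; "contact_force": force on the tool from outside, world axes, zero at the start; "ft_torque": the same for the moment, N m; "opening": finger opening in m.
Only numpy, scipy, OpenCV 4.12 (cv2) and the standard library are available. Lean on these libraries where they do the work, as an engineer would, in place of code of your own. Each camera call takes 0.05 s, during which the arm holds its last target.

## Working session

There is one attempt and no reset: what is moved stays moved. The work goes in short steps, Python scripts to look and compute and a tool call to move; the robot and the scene stay as the last step left them, time stands still between calls to the robot, and variables do not carry over. Pictures are saved under pics/ and viewed, and the job is handed in when it is done.

Besides the shell and the picture viewer there is one more tool, called by a JSON object that holds its "api" and its "payload". drive_tool: Moves the arm, as the interface text tells. Its arguments: {"type":"object","properties":{"series":{"type":"array"},"force":{"type":"number"}},"required":["series"]}

```bash
ls; mkdir -p pics; python3 - <<'E'
from workcell import manip
import cv2
print(manip.observe())
for n in ("scene","top"):
    s=manip.snapshot(n)
    cv2.imwrite(f"pics/{n}0.png",s["image"][:,:,::-1])
    print(n,s["K"],s["D"],s["rvec"],s["tvec"])
E
```

```text
pics
{'clock': 0.0, 'qpos': array([ 1.38261103e+00,  3.85563524e-01,  6.60056630e-03, -5.01539933e-04,
       -1.19401489e+00, -2.58577574e-01]), 'dq': array([ 0.00098735,  0.0011726 ,  0.00108137,  0.00080976, -0.00078274,
        0.00178028]), 'effort': array([ 3.55506718e-04, -3.92287624e+01,  1.88399470e+01,  4.18612137e+00,
       -4.69117003e-03, -2.62673638e-06]), 'tool_pos': array([0.26976965, 0.56311611, 0.23020713]), 'ee_rot': array([-0.59772919, -0.37630536,  0.59902203, -0.37720909]), 'contact_force': array([0.29680717, 0.29462355, 0.12318156]), 'ft_torque': array([-0.03187203,  0.04637326, -0.01898722]), 'opening': 0.08532743119407005}
scene [[613.74577615   0.         328.37493164]
 [  0.         613.74577615 239.60592234]
 [  0.           0.           1.        ]] [-0.07780052  0.          0.          0.          0.        ] [ 2.25017353  0.95461448 -0.35163178] [-0.38018473 -0.18134167  1.96220275]
top [[517.15147816   0.         314.21315309]
 [  0.         517.15147816 233.54132807]
 [  0.           0.           1.        ]] [-0.08547434  0.          0.          0.          0.        ] [ 2.11203873 -2.16002779  0.17080354] [-0.00349538  0.57571397  1.23823409]
```

View pics/scene0.png

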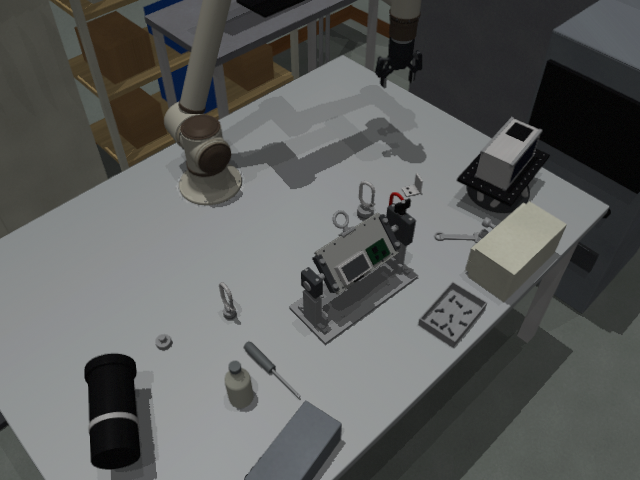

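View pics/top0.png

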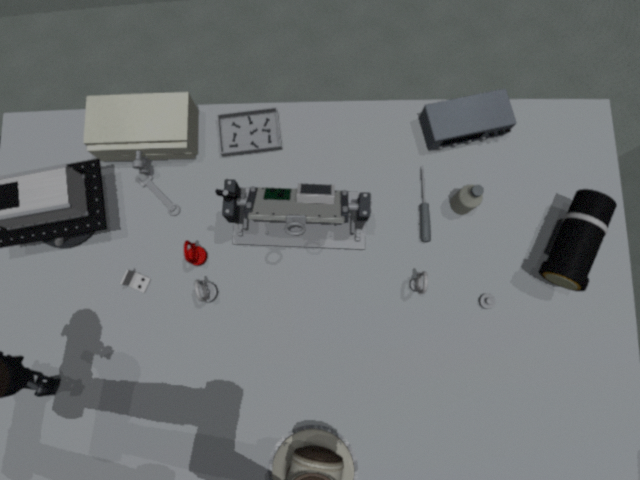

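The scene view shows the frame at about (360,270), with the panel tilted and the knob at about (400,205). There are three hooks: grey A at (367,200), grey B at (228,300) and a red one at about (397,200). In the top view A is at (205,290), B at (419,283) and the red one at (195,253). I'll enlarge these.

```bash
cat > h.py <<'E'
import numpy as np, cv2
from scipy.spatial.transform import Rotation as R
def cam(s): 
    Rm,_=cv2.Rodrigues(np.array(s["rvec"])); return Rm,np.array(s["tvec"]).ravel()
def ray(s,uv):
    Rm,t=cam(s); p=cv2.undistortPoints(np.array([[uv]],float),s["K"],s["D"])[0,0]
    d=Rm.T@np.array([p[0],p[1],1.]); return -Rm.T@t,d/np.linalg.norm(d)
def onz(s,uv,z):
    o,d=ray(s,uv); return o+d*(z-o[2])/d[2]
def tri(s1,uv1,s2,uv2):
    o1,d1=ray(s1,uv1);o2,d2=ray(s2,uv2)
    A=np.stack([d1,-d2],1); k=np.linalg.lstsq(A,o2-o1,rcond=None)[0]
    p,q=o1+k[0]*d1,o2+k[1]*d2; return (p+q)/2,np.linalg.norm(p-q)
def proj(s,P):
    return cv2.projectPoints(np.array(P,float).reshape(-1,3),np.array(s["rvec"]),np.array(s["tvec"]),s["K"],s["D"])[0].reshape(-1,2)
def crop(img,x0,y0,w,h,k,f):
    c=cv2.resize(img[y0:y0+h,x0:x0+w],None,fx=k,fy=k,interpolation=cv2.INTER_CUBIC)
    c=cv2.convertScaleAbs(c,alpha=1.5,beta=10)
    for i in range(0,w,10): cv2.putText(c,str(x0+i) if i%20==0 else "|",(i*k,10),0,.35,(255,255,0),1)
    for i in range(0,h,10): cv2.putText(c,str(y0+i) if i%20==0 else "-",(0,i*k+4),0,.35,(255,255,0),1)
    cv2.imwrite(f,c[:,:,::-1])
E
python3 - <<'E'
from h import *
from workcell import manip
import pickle
S=manip.snapshot("scene");T=manip.snapshot("top")
pickle.dump((S,T),open("s0.pkl","wb"))
crop(S["image"],285,165,150,110,5,"pics/a1.png")
crop(S["image"],200,270,60,60,9,"pics/a2.png")
crop(T["image"],170,225,70,80,7,"pics/a3.png")
crop(T["image"],395,250,50,50,10,"pics/a4.png")
crop(T["image"],205,165,180,95,4,"pics/a5.png")
E
```

```text
(no output)
```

View pics/a1.png

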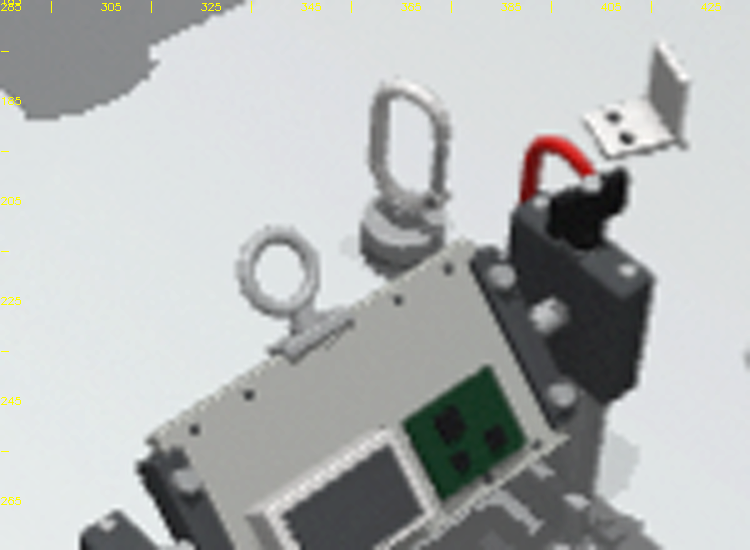

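View pics/a2.png

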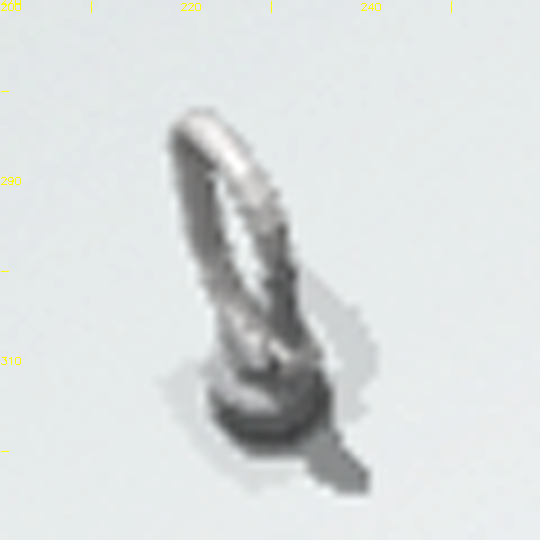

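View pics/a3.png

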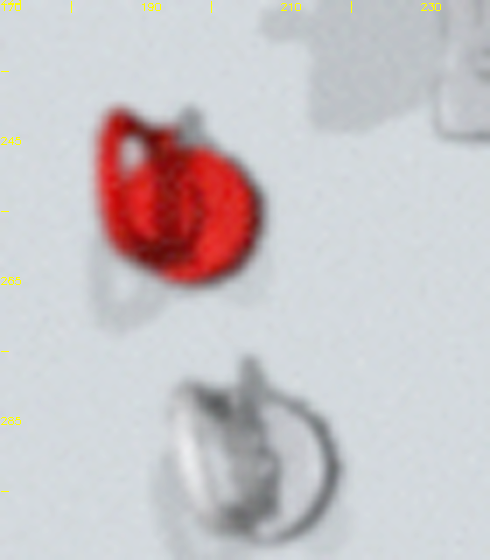

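View pics/a4.png

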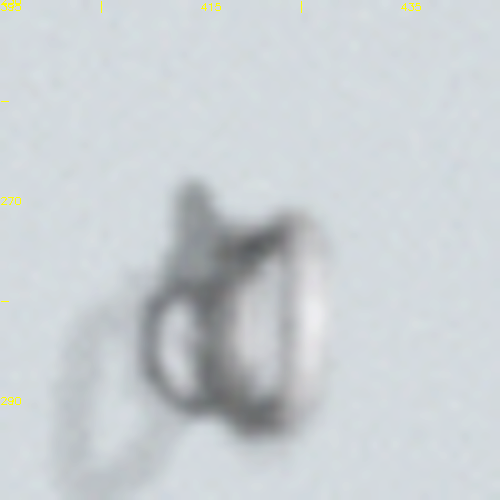

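View pics/a5.png

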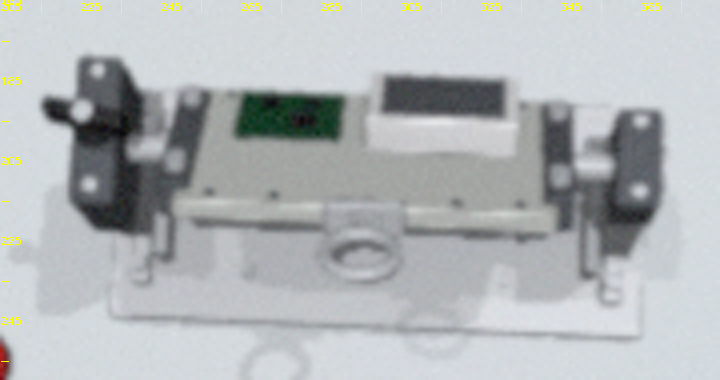

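The grey hook at top (205,290) / scene (367,200) has the wide cylinder, about 22 px against 14 px for the one at (419,283). That makes it the larger weight; the red one is excluded. I'll confirm it in one crop, find the gate side, and measure the frame.

```bash
python3 - <<'E'
from h import *
import pickle
S,T=pickle.load(open("s0.pkl","rb"))
crop(S["image"],350,175,36,50,12,"pics/b1.png")
crop(T["image"],185,268,40,40,14,"pics/b2.png")
crop(T["image"],210,170,40,55,10,"pics/b3.png")
print("cams",ray(S,(320,240)),ray(T,(320,240)))
for uv,z in [((229.25,182.25),.214),((227.5,211),.214),((366.25,195),.198),((364.5,212.5),.198),((232.5,244.5),.012),((365,249.5),.012),((225.5,193),.255)]: print(uv,onz(T,uv,z).round(4))
E
```

```text
cams (array([ 1.28906861, -0.74194813,  1.34739749]), array([-0.48110254,  0.45909995, -0.74683839])) (array([ 0.36862879, -0.0168179 ,  1.31472903]), array([ 0.14840698, -0.01060079, -0.98886955]))
(229.25, 182.25) [0.6668 0.1679 0.214 ]
(227.5, 211) [0.6023 0.1713 0.214 ]
(366.25, 195) [ 0.6347 -0.1337  0.198 ]
(364.5, 212.5) [ 0.5952 -0.1283  0.198 ]
(232.5, 244.5) [0.5576 0.1926 0.012 ]
(365, 249.5) [ 0.5371 -0.1445  0.012 ]
(225.5, 193) [0.6325 0.1688 0.255 ]
```

View pics/b1.png

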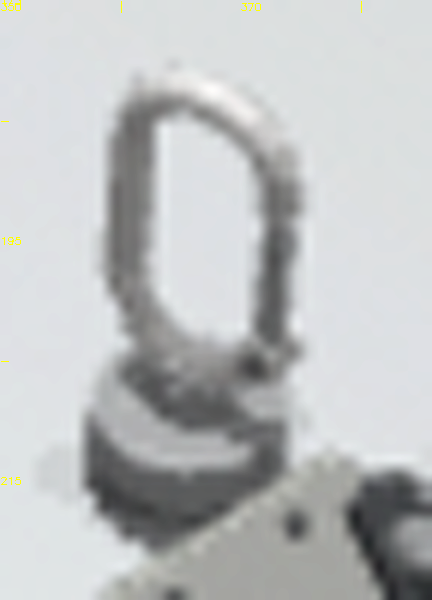

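View pics/b2.png

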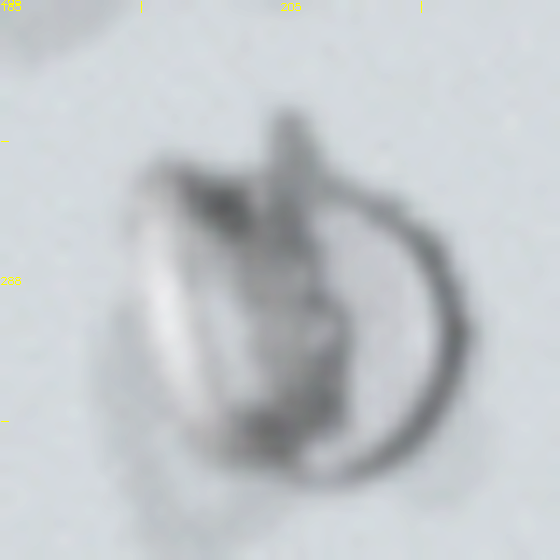

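View pics/b3.png

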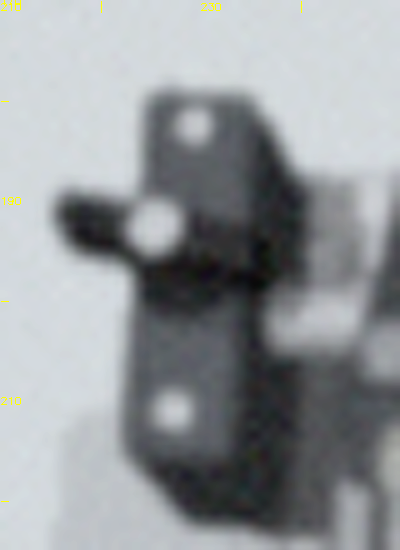

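The crop confirms it: the wide-based grey hook's spine is the left bar at (361,192) in the scene view, on the robot side. Its gate is the right bar, with hinge at (371,204) and nose at (372,190), facing about +x world. Next I triangulate the frame screws, knob, eye and hook.

```bash
python3 - <<'E'
from h import *
import pickle
S,T=pickle.load(open("s0.pkl","rb"))
pr=lambda n,a,b: print(n,*[np.round(v,4) for v in tri(S,a,T,b)])
pr("scr -x",(393,205.4),(227.5,211)); pr("scr +x",(410.6,219),(229.25,182.25))
pr("knob cap",(403.4,201.6),(225.7,192.8))
pr("ring c",(340.6,219),(295.5,228))
# panel corners top edge
pr("edge -y",(315.5,252.7),(344,218.5)); pr("edge +y",(378,213.5),(250,215.5))
# hook spine top/bow
pr("bow top",(364,181.7),(196.5,289))
for uv,z in [((206,290.5),.028)]: print(onz(T,uv,z))
# cylinder base circle in scene
crop(S["image"],285,240,70,60,11,"pics/c1.png")
# hook points on top image
for n,uv,z in [("bow -x end",(200,298.5),.125),("bow +x end",(196,282),.125),("bow mid",(197,290),.132)]: print(n,onz(T,uv,z).round(4))
E
```

```text
scr -x [0.6033 0.1727 0.2155] 0.0041
scr +x [0.6674 0.169  0.2157] 0.0033
knob cap [0.6351 0.1709 0.2533] 0.0053
ring c [0.5582 0.0242 0.2379] 0.0036
edge -y [ 0.5803 -0.0814  0.2129] 0.001
edge +y [0.5934 0.1248 0.2118] 0.0059
bow top [0.4366 0.2519 0.1383] 0.0066
[0.44098357 0.25618271 0.028     ]
bow -x end [0.4174 0.2494 0.125 ]
bow +x end [0.4555 0.2591 0.125 ]
bow mid [0.4367 0.2549 0.132 ]
```

View pics/c1.png

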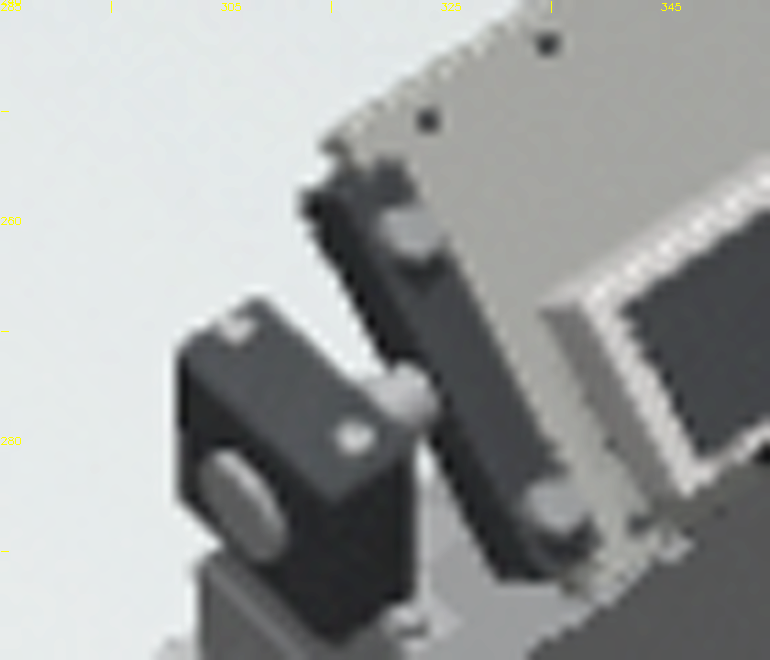

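```bash
python3 - <<'E'
from h import *
import pickle
S,T=pickle.load(open("s0.pkl","rb"))
pr=lambda n,a,b: print(n,*[np.round(v,4) for v in tri(S,a,T,b)])
pr("-y scr -x",(306.5,269.7),(364.5,212.5)); pr("-y scr +x",(317.3,279.8),(366.25,195))
print("right base edge",onz(T,(218.2,291.6),0).round(4),"bottom",onz(T,(208.6,302.6),0).round(4))
print("scene spine",onz(S,(360.8,190.8),.087).round(4),"hinge",onz(S,(373,203.7),.057).round(4),"nose",onz(S,(373.7,190),.101).round(4))
# weight mask in scene & top: table bright, weight
for n,s,(x0,y0,w,h) in (("S",S,(350,178,40,50)),("T",T,(188,272,40,35))):
    g=cv2.cvtColor(s["image"],cv2.COLOR_RGB2GRAY)[y0:y0+h,x0:x0+w]; print(n); print("\n".join(" ".join("%3d"%v for v in r[::1]) for r in g[:: (2 if n=="S" else 2)]))
E
```

```text
-y scr -x [ 0.5957 -0.127   0.2   ] 0.0027
-y scr +x [ 0.6357 -0.1313  0.2011] 0.0055
right base edge [0.4392 0.2309 0.    ] bottom [0.4118 0.2553 0.    ]
scene spine [0.4196 0.2553 0.087 ] hinge [0.4623 0.2652 0.057 ] nose [0.453  0.2741 0.101 ]
S
141 142 143 143 142 142 142 143 141 142 142 143 142 141 142 142 142 141 142 142 141 142 141 142 141 141 141 141 141 141 142 140 141 141 141 141 141 141 141 141
142 143 143 142 142 142 143 142 143 142 143 141 143 140 131 142 141 142 142 142 141 142 142 141 142 142 141 141 141 141 141 141 142 141 141 141 141 141 141 141
142 144 142 143 142 142 143 142 143 141 132 114 120 118 128 133 146 161 154 141 134 142 141 142 142 141 141 141 141 142 142 141 140 141 141 142 141 140 141 141
142 142 142 143 142 142 143 142 141 124  82  70  68  81  98 112  84  86 110 136 152 142 128 142 141 142 141 142 141 142 142 142 142 141 141 142 141 141 141 141
143 143 143 143 142 142 142 142 137  94  70  66  81 143 143 142 142 138 131  97  94 117 129 134 141 141 142 141 141 142 142 142 142 141 142 142 140 141 141 141
142 143 142 143 143 142 143 143 136  87  72  72  83
[... 5330 characters left out ...]
 101  80  79 107 124 127 130 133 137 139 137 137 137 137 137
136 136 137 136 131 127 124 123 126 128 123 115 107  96  88  82  75  77  94 116 120 115 110  98  82  85 100 118 125 128 128 131 134 137 138 136 137 137 137 138
137 137 138 137 137 129 125 123 124 127 131 129 129 123 119 117 113 109 104 108 109 106 107 116 124 127 128 129 129 129 129 133 136 138 137 137 137 137 137 136
136 138 137 139 136 135 131 123 124 123 127 125 127 124 122 123 125 127 132 134 135 135 135 137 137 135 133 131 132 132 136 137 136 136 138 136 137 138 136 137
136 139 137 136 138 133 131 125 124 123 124 121 123 124 127 130 133 135 135 138 136 138 135 137 138 137 136 136 137 137 137 137 137 135 137 137 137 138 137 136
```

```bash
cat > m.py <<'E'
from h import *
from workcell import manip
O=np.array([.6245,.020]); YAW=-.065
def F(x,y,z): 
    c,s=np.cos(YAW),np.sin(YAW); return np.array([O[0]+c*x-s*y,O[1]+s*x+c*y,z])
def st():
    o=manip.observe(); Rm=R.from_quat(o["ee_rot"]).as_matrix()
    print("t",round(o["clock"],2),"pos",o["tool_pos"].round(4),"zyaw",round(float(np.arctan2(Rm[1,2],Rm[0,2])),3),"xdir",Rm[:,0].round(3),"q",o["qpos"].round(2),"f",o["contact_force"].round(1),"open",round(o["opening"],4)); return o,Rm
def rel(P,zyaw=None,zyaw0=None):
    """target TCP P (world); zyaw: heading of tool z, tool x straight down"""
    o,Rm=st(); d=Rm.T@(np.array(P)-o["tool_pos"])*1000
    w=np.zeros(3)
    if zyaw is not None:
        z=np.array([np.cos(zyaw),np.sin(zyaw),0]);x=np.array([0,0,-1.]);Rt=np.stack([x,np.cross(z,x),z],1)
        w=R.from_matrix(Rm.T@Rt).as_rotvec()
    print("d",d.round(1),"w",w.round(3)); return d,w
E
python3 - <<'E'
from m import *
P=F(-.040,-.045,.33);print(P); rel(P,YAW+np.pi/2); rel(P,YAW-np.pi/2)
E
```

```text
[ 0.58166153 -0.0223068   0.33      ]
t 0.2 pos [0.2699 0.5634 0.2307] zyaw -2.018 xdir [-0.    -0.001 -1.   ] q [ 1.38  0.39  0.01 -0.   -1.19 -0.26] f [-0.4  0.4  0.7] open 0.0853
d [-98.8 534.3 393.5] w [ 2.76e+00  0.00e+00 -2.00e-03]
t 0.2 pos [0.2699 0.5634 0.2307] zyaw -2.018 xdir [-0.    -0.001 -1.   ] q [ 1.38  0.39  0.01 -0.   -1.19 -0.26] f [-0.4  0.4  0.7] open 0.0853
d [-98.8 534.3 393.5] w [-0.382  0.001  0.   ]
```

{"api": "drive_tool", "payload": {"series": [{"dx": -50,"hand": 1},{"dx": -100,"hand": 1},{"dx": -100,"dy": 40,"dz": 30,"wx": -0.1,"hand": 1},{"dx": -100,"dy": 80,"dz": 60,"wx": -0.2,"hand": 1},{"dx": -100,"dy": 120,"dz": 90,"wx": -0.3,"hand": 1},{"dx": -100,"dy": 160,"dz": 120,"wx": -0.382,"hand": 1},{"dx": -100,"dy": 200,"dz": 150,"wx": -0.382,"hand": 1},{"dx": -100,"dy": 240,"dz": 180,"wx": -0.382,"hand": 1},{"dx": -100,"dy": 280,"dz": 210,"wx": -0.382,"hand": 1},{"dx": -100,"dy": 320,"dz": 235,"wx": -0.382,"hand": 1},{"dx": -100,"dy": 360,"dz": 265,"wx": -0.382,"hand": 1},{"dx": -100,"dy": 400,"dz": 295,"wx": -0.382,"hand": 1},{"dx": -100,"dy": 440,"dz": 324,"wx": -0.382,"hand": 1},{"dx": -100,"dy": 480,"dz": 354,"wx": -0.382,"hand": 1},{"dx": -100,"dy": 510,"dz": 376,"wx": -0.382,"hand": 1},{"dx": -99,"dy": 534,"dz": 394,"wx": -0.382,"hand": 1},{"dx": -99,"dy": 534,"dz": 394,"wx": -0.382,"hand": 1},{"dx": -99,"dy": 534,"dz": 394,"wx": -0.382,"hand": 1}], "force": 40}}

```text
invalid input
```

```bash
python3 - <<'E'
from m import *
rel(F(-.040,-.045,.225),YAW-np.pi/2)
rel(F(-.046,-.045,.176),YAW-np.pi/2)
S=manip.snapshot("scene");T=manip.snapshot("top")
crop(S["image"],270,140,170,150,4,"pics/d1.png"); crop(T["image"],205,165,180,105,4,"pics/d2.png")
E
```

```text
t 0.2 pos [0.2699 0.5634 0.2307] zyaw -2.018 xdir [-0.    -0.001 -1.   ] q [ 1.38  0.39  0.01 -0.   -1.19 -0.26] f [-0.4  0.4  0.7] open 0.0853
d [  6.2 534.3 393.4] w [-0.382  0.001  0.   ]
t 0.2 pos [0.2699 0.5634 0.2307] zyaw -2.018 xdir [-0.    -0.001 -1.   ] q [ 1.38  0.39  0.01 -0.   -1.19 -0.26] f [-0.4  0.4  0.7] open 0.0853
d [ 55.2 528.7 395.6] w [-0.382  0.001  0.   ]
```

View pics/d1.png

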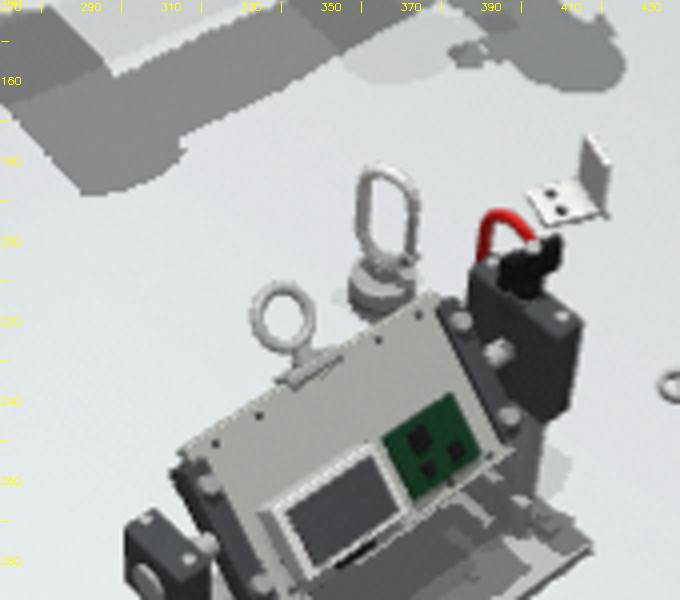

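View pics/d2.png

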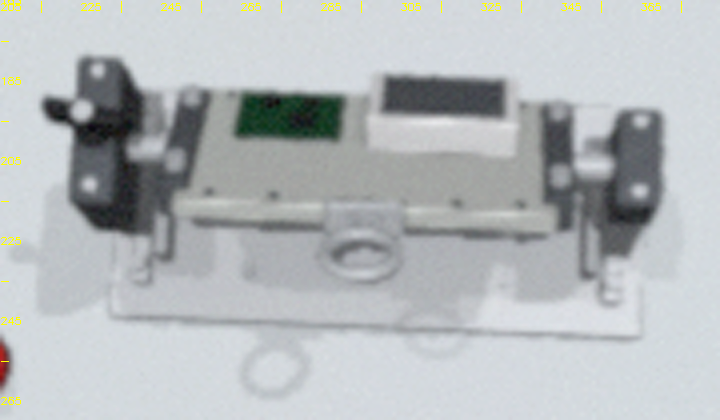

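The move was refused and both pictures are unchanged (panel at about 0.8 rad, weight at (363,195)). My guess is that every row needs all its fields, so I'll resend it that way.

{"api": "drive_tool", "payload": {"series": [{"dx": -50,"dy": 0,"dz": 0,"wx": 0,"wy": 0,"wz": 0,"hand": 1},{"dx": -100,"dy": 0,"dz": 0,"wx": 0,"wy": 0,"wz": 0,"hand": 1},{"dx": -100,"dy": 40,"dz": 30,"wx": -0.1,"wy": 0,"wz": 0,"hand": 1},{"dx": -100,"dy": 80,"dz": 60,"wx": -0.2,"wy": 0,"wz": 0,"hand": 1},{"dx": -100,"dy": 120,"dz": 90,"wx": -0.3,"wy": 0,"wz": 0,"hand": 1},{"dx": -100,"dy": 160,"dz": 120,"wx": -0.382,"wy": 0,"wz": 0,"hand": 1},{"dx": -100,"dy": 200,"dz": 150,"wx": -0.382,"wy": 0,"wz": 0,"hand": 1},{"dx": -100,"dy": 240,"dz": 180,"wx": -0.382,"wy": 0,"wz": 0,"hand": 1},{"dx": -100,"dy": 280,"dz": 210,"wx": -0.382,"wy": 0,"wz": 0,"hand": 1},{"dx": -100,"dy": 320,"dz": 235,"wx": -0.382,"wy": 0,"wz": 0,"hand": 1},{"dx": -100,"dy": 360,"dz": 265,"wx": -0.382,"wy": 0,"wz": 0,"hand": 1},{"dx": -100,"dy": 400,"dz": 295,"wx": -0.382,"wy": 0,"wz": 0,"hand": 1},{"dx": -100,"dy": 440,"dz": 324,"wx": -0.382,"wy": 0,"wz": 0,"hand": 1},{"dx": -100,"dy": 480,"dz": 354,"wx": -0.382,"wy": 0,"wz": 0,"hand": 1},{"dx": -100,"dy": 510,"dz": 376,"wx": -0.382,"wy": 0,"wz": 0,"hand": 1},{"dx": -99,"dy": 534,"dz": 394,"wx": -0.382,"wy": 0,"wz": 0,"hand": 1},{"dx": -99,"dy": 534,"dz": 394,"wx": -0.382,"wy": 0,"wz": 0,"hand": 1},{"dx": -99,"dy": 534,"dz": 394,"wx": -0.382,"wy": 0,"wz": 0,"hand": 1}], "force": 40}}

```text
clock: 2.1
tool_pos: [0.5813, -0.0229, 0.3298]
ee_rot: [-0.516, -0.483, 0.517, -0.483]
contact_force: [-0.8, -0.1, -0.3]
opening: 0.0001
```

```bash
python3 - <<'E'
from m import *
rel(F(-.040,-.045,.225),YAW-np.pi/2)
rel(F(-.046,-.045,.176),YAW-np.pi/2)
S=manip.snapshot("scene")
crop(S["image"],250,90,190,150,4,"pics/d3.png")
E
```

```text
t 2.1 pos [ 0.5813 -0.0229  0.3298] zyaw -1.637 xdir [-0.001  0.    -1.   ] q [ 0.24  0.26  0.07 -0.   -1.38  1.27] f [-0.8 -0.1 -0.3] open 0.0001
d [104.8   0.5  -0.6] w [-0.001 -0.     0.001]
t 2.1 pos [ 0.5813 -0.0229  0.3298] zyaw -1.637 xdir [-0.001  0.    -1.   ] q [ 0.24  0.26  0.07 -0.   -1.38  1.27] f [-0.8 -0.1 -0.3] open 0.0001
d [153.8  -5.5  -0.6] w [-0.001 -0.     0.001]
```

View pics/d3.png

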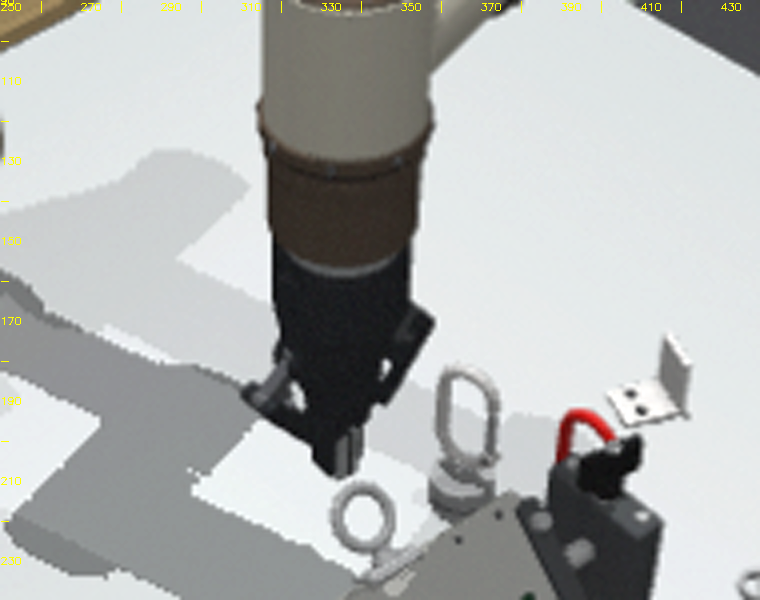

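The picture shows the shut fingers at (335,208), just above the panel edge and beside the ring. Now I press down while moving outward.

{"api": "drive_tool", "payload": {"series": [{"dx": 45,"dy": 0,"dz": 0,"wx": 0,"wy": 0,"wz": 0,"hand": 1},{"dx": 85,"dy": 0,"dz": 0,"wx": 0,"wy": 0,"wz": 0,"hand": 1},{"dx": 100,"dy": 0,"dz": 0,"wx": 0,"wy": 0,"wz": 0,"hand": 1},{"dx": 108,"dy": 0,"dz": 0,"wx": 0,"wy": 0,"wz": 0,"hand": 1},{"dx": 116,"dy": -1,"dz": 0,"wx": 0,"wy": 0,"wz": 0,"hand": 1},{"dx": 122,"dy": -2,"dz": 0,"wx": 0,"wy": 0,"wz": 0,"hand": 1},{"dx": 128,"dy": -3,"dz": 0,"wx": 0,"wy": 0,"wz": 0,"hand": 1},{"dx": 134,"dy": -4,"dz": 0,"wx": 0,"wy": 0,"wz": 0,"hand": 1},{"dx": 138,"dy": -5,"dz": 0,"wx": 0,"wy": 0,"wz": 0,"hand": 1}]}}

```text
clock: 3.05
tool_pos: [0.5753, -0.0218, 0.1954]
ee_rot: [0.516, 0.484, -0.516, 0.484]
contact_force: [-6.2, 0.6, 7.0]
opening: -0.0002
```

```bash
python3 - <<'E'
from m import *
rel(F(-.046,-.045,.176),YAW-np.pi/2)
S=manip.snapshot("scene")
crop(S["image"],260,140,190,150,4,"pics/d4.png")
E
```

```text
t 3.05 pos [ 0.5753 -0.0218  0.1954] zyaw -1.634 xdir [ 0. -0. -1.] q [ 0.24  0.33 -0.17  0.   -1.07  1.26] f [-6.2  0.6  7. ] open -0.0002
d [19.4  0.4  0.1] w [ 0.002  0.    -0.   ]
```

View pics/d4.png

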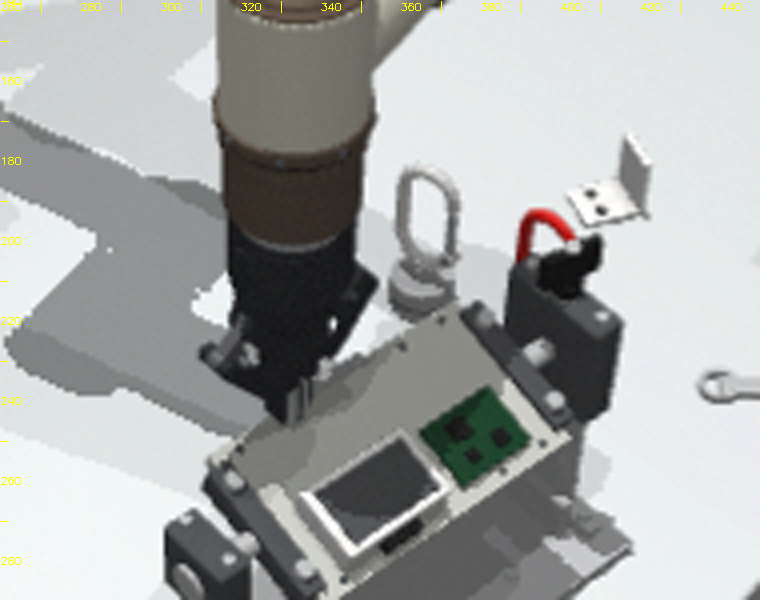

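The fingers at (292,415) in the crop press on the strip and the panel is turning down, with 7 N of contact. I continue to 176 mm.

{"api": "drive_tool", "payload": {"series": [{"dx": 5,"dy": 0,"dz": 0,"wx": 0,"wy": 0,"wz": 0,"hand": 1},{"dx": 10,"dy": 0,"dz": 0,"wx": 0,"wy": 0,"wz": 0,"hand": 1},{"dx": 14,"dy": 0,"dz": 0,"wx": 0,"wy": 0,"wz": 0,"hand": 1},{"dx": 17,"dy": 0,"dz": 0,"wx": 0,"wy": 0,"wz": 0,"hand": 1},{"dx": 19,"dy": 0,"dz": 0,"wx": 0,"wy": 0,"wz": 0,"hand": 1},{"dx": 19.5,"dy": 0,"dz": 0,"wx": 0,"wy": 0,"wz": 0,"hand": 1},{"dx": 19.5,"dy": 0,"dz": 0,"wx": 0,"wy": 0,"wz": 0,"hand": 1}]}}

```text
clock: 3.8
tool_pos: [0.576, -0.0217, 0.1741]
ee_rot: [0.516, 0.484, -0.516, 0.484]
contact_force: [-4.4, 1.2, 5.2]
opening: 0.0001
```

```bash
python3 - <<'E'
from m import *
st()
S=manip.snapshot("scene");T=manip.snapshot("top")
crop(S["image"],260,140,190,150,4,"pics/d5.png");crop(T["image"],205,165,180,105,4,"pics/d6.png")
E
```

```text
t 3.8 pos [ 0.576  -0.0217  0.1741] zyaw -1.635 xdir [ 0.  0. -1.] q [ 0.24  0.35 -0.2  -0.   -1.02  1.26] f [-4.4  1.2  5.2] open 0.0001
```

View pics/d5.png

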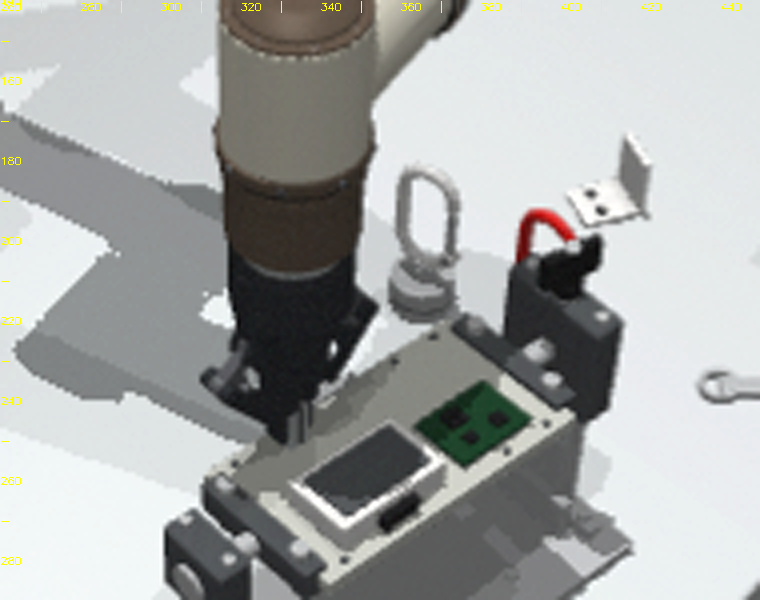

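View pics/d6.png

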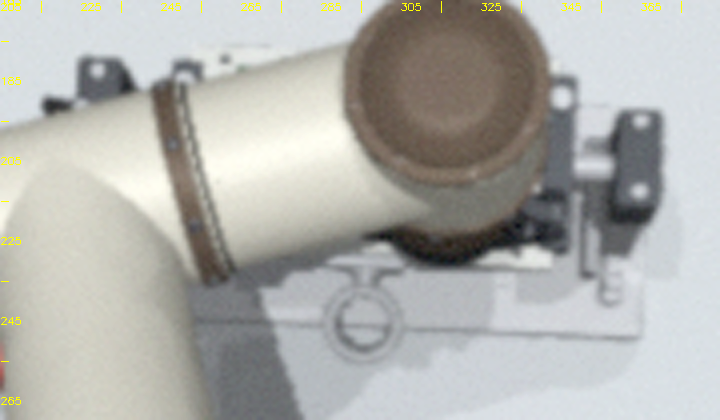

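The panel now looks near level: the ring in the top view is centred at (295.5,246), and the fingers rest at z = 174 mm. I lift off and check it.

{"api": "drive_tool", "payload": {"series": [{"dx": -40,"dy": 0,"dz": 0,"wx": 0,"wy": 0,"wz": 0,"hand": 1},{"dx": -90,"dy": 0,"dz": 0,"wx": 0,"wy": 0,"wz": 0,"hand": 1},{"dx": -130,"dy": -30,"dz": -30,"wx": -0.12,"wy": 0,"wz": 0,"hand": 1},{"dx": -140,"dy": -60,"dz": -70,"wx": -0.25,"wy": 0,"wz": 0,"hand": 1}]}}

```text
clock: 4.3
tool_pos: [0.5275, 0.0455, 0.3153]
ee_rot: [0.454, 0.542, -0.448, 0.547]
contact_force: [0.4, 1.7, -0.3]
opening: 0.0003
```

```bash
python3 - <<'E'
from m import *
st()
S=manip.snapshot("scene");T=manip.snapshot("top")
import pickle; pickle.dump((S,T),open("s1.pkl","wb"))
crop(S["image"],260,140,190,150,4,"pics/d7.png");crop(T["image"],205,165,180,105,4,"pics/d8.png")
print("level ring centre px top",proj(T,F(-.095,0,.17)),"scene",proj(S,F(-.095,0,.17)))
E
```

```text
t 4.3 pos [0.5275 0.0455 0.3153] zyaw -1.383 xdir [ 0.01   0.002 -1.   ] q [ 0.39  0.17 -0.09  0.   -1.31  1.36] f [ 0.4  1.7 -0.3] open 0.0003
level ring centre px top [[295.39732136 245.2996744 ]] scene [[332.07488414 231.01496257]]
```

View pics/d7.png

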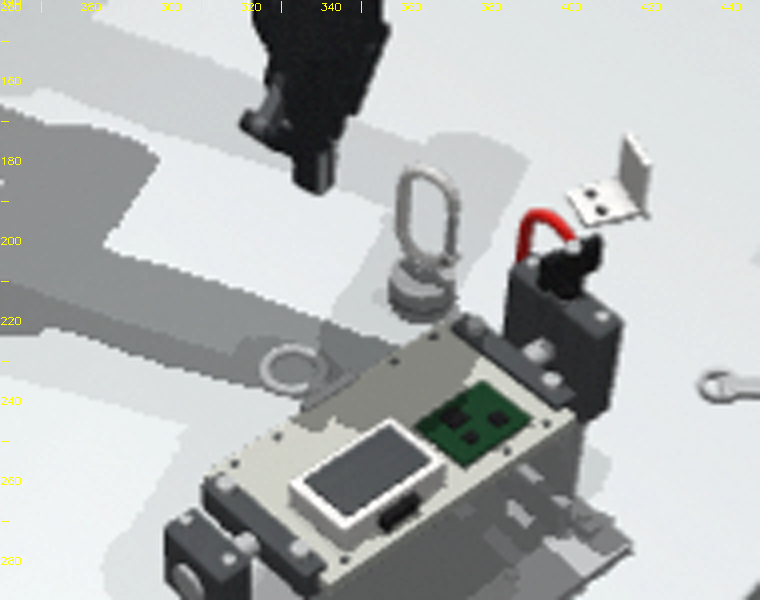

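View pics/d8.png

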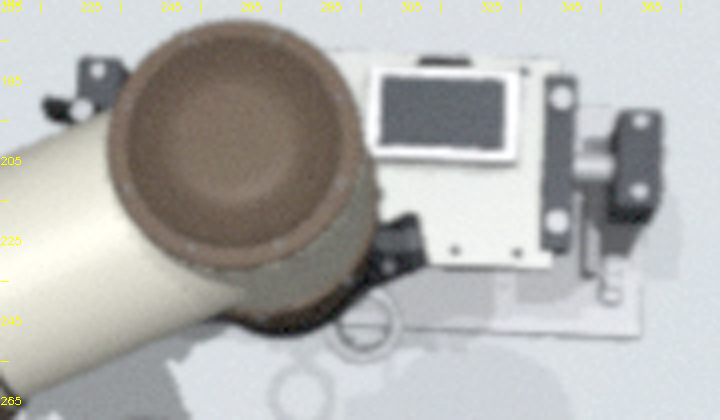

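```bash
python3 - <<'E'
from m import *
import pickle
S,T=pickle.load(open("s1.pkl","rb"))
print(tri(S,(333.2,232.2),T,(295.5,246.2)), F(-.095,0,.17))
for th in (-.15,-.1,-.05,0,.05): P=F(-.095*np.cos(th),0,.17+.095*np.sin(th)); print(th,proj(S,P),proj(T,P))
rel(F(0,.15,.30),-.25); rel(F(0,.15,.229),-.25)
E
```

```text
(array([0.52973044, 0.02771294, 0.16386207]), np.float64(0.003846496089639652)) [0.52970062 0.02617065 0.17      ]
-0.15 [[332.26518085 234.90814963]] [[295.67021639 245.70210861]]
-0.1 [[332.142855   233.56963725]] [[295.57524681 245.6741618 ]]
-0.05 [[332.07925165 232.27084599]] [[295.48418778 245.54033583]]
0 [[332.07488414 231.01496257]] [[295.39732136 245.2996744 ]]
0.05 [[332.13015005 229.80512701]] [[295.3149254  244.95149251]]
t 4.4 pos [0.5251 0.0486 0.315 ] zyaw -1.379 xdir [ 0.009  0.004 -1.   ] q [ 0.4   0.16 -0.09 -0.   -1.31  1.36] f [ 0.5 -0.2  0.4] open 0.0005
d [ 16.5 130.1 -97.9] w [-1.129  0.003 -0.01 ]
t 4.4 pos [0.5251 0.0486 0.315 ] zyaw -1.379 xdir [ 0.009  0.004 -1.   ] q [ 0.4   0.16 -0.09 -0.   -1.31  1.36] f [ 0.5 -0.2  0.4] open 0.0005
d [ 87.5 129.5 -97.8] w [-1.129  0.003 -0.01 ]
```

```bash
python3 - <<'E'
from m import *
import pickle
S,T=pickle.load(open("s1.pkl","rb"))
for P,o,ot in [((.0325,.15,.2145),(410.6,219),(229.25,182.25)),((-.0325,.15,.2145),(393,205.4),(227.5,211)),((.02,-.15,.1985),(317.3,279.8),(366.25,195)),((-.02,-.15,.1985),(306.5,269.7),(364.5,212.5))]:
    print((np.array(o)-proj(S,F(*P))).round(2),(np.array(ot)-proj(T,F(*P))).round(2))
for th in (-.1,-.05,0,.05):
    c,s=np.cos(th),np.sin(th)
    Q=lambda u,y,w: F(-(u*c-w*s),y,.17+u*s+w*c)
    print(th,"corner -y scene",proj(S,[Q(.06,-.105,.006),Q(-.06,-.105,.006),Q(-.06,.105,.006)]).round(1).tolist(),"top",proj(T,Q(.06,-.105,.006)).round(1).tolist())
crop(S["image"],300,240,50,50,12,"pics/e1.png")
crop(S["image"],370,215,50,40,12,"pics/e2.png")
E
```

```text
[[ 1.26 -0.61]] [[-0.11  0.02]]
[[ 1.47 -0.36]] [[ 0.25 -0.16]]
[[ 1.36 -0.51]] [[1.21 0.02]]
[[ 1.22 -0.54]] [[-0.06 -0.15]]
-0.1 corner -y scene [[309.3, 258.8], [340.9, 284.9], [403.0, 242.5]] top [[342.9, 232.0]]
-0.05 corner -y scene [[309.3, 258.0], [341.0, 285.8], [403.1, 243.4]] top [[343.0, 231.7]]
0 corner -y scene [[309.4, 257.3], [341.1, 286.6], [403.1, 244.3]] top [[343.0, 231.4]]
0.05 corner -y scene [[309.4, 256.6], [341.1, 287.4], [403.0, 245.1]] top [[343.1, 231.0]]
```

View pics/e1.png

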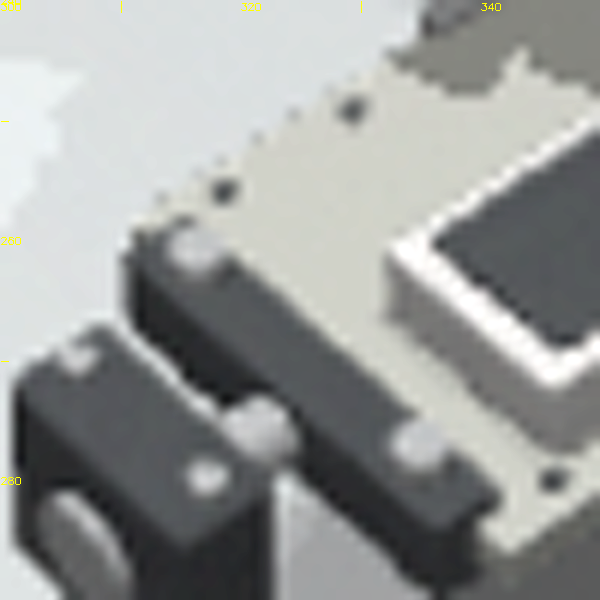

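View pics/e2.png

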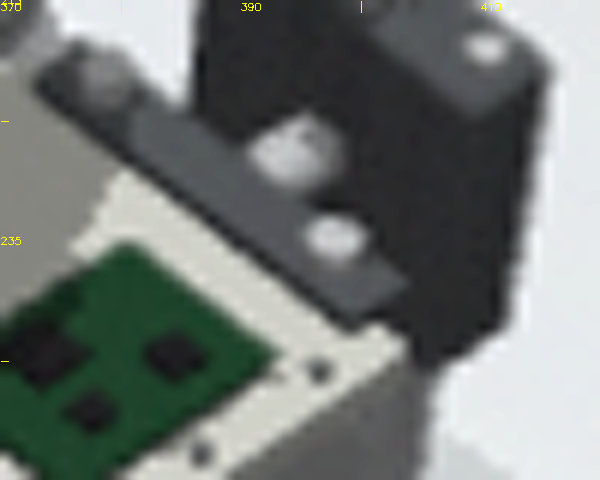

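```bash
python3 - <<'E'
from m import *
import pickle
S,T=pickle.load(open("s0.pkl","rb"))
a=onz(T,(216.0,192.2),.255); b=onz(T,(234.8,196.6),.255); print(a,b,np.hypot(*(a-b)[:2]),np.arctan2(*(a-b)[1::-1]), (a+b)/2, F(0,.15,.255))
g=T["image"][:,:,:].max(2)
print(g[184:204,212:242])
E
```

```text
[0.63471937 0.18903222 0.255     ] [0.62416678 0.14906527 0.255     ] 0.041336590008991966 1.3126543608919494 [0.62944308 0.16904874 0.255     ] [0.63424314 0.16968324 0.255     ]
[[142 140 141 140 139 140 139 139 141 139 141 129  86  62  59  65  78  90
   80  64  61  61  50  42  31  65 106 135 139 141]
 [139 139 140 141 141 141 139 138 142 140 138 128  86  56  59  60  62  65
   62  63  62  60  50  38  27  44  88 126 139 140]
 [141 140 140 140 141 140 140 140 139 141 139 129  88  60  57  62  62  61
   61  58  61  55  50  38  28  31  62 107 130 135]
 [140 139 141 139 137 137 139 141 139 142 139 127  87  60  61  60  59  58
   60  60  62  59  45  36  27  20  42  72 101 111]
 [139 140 140 133 126 120 129 130 132 135 134 117  80  63  57  60  59  58
   58  60  60  56  48  31  23  23  26  42  69  88]
 [139 139 136 120  91  80  87  90 101 111 115 104  85  78  73  66  58  56
   59  58  58  61  51  36  23  25  19  33  48  74]
 [142 140 133  97  57  42  39  50  54  69  77  91 109 113 107  86  64  55
   57  62  61  56  51  31  31  24  25  22  44  73]
 [140 140 130  88  40  25  25  25  31  41  59
[... 880 characters left out ...]
 33  20  19  19  18  16
   17  19  14  11  11   0  11  38  48  50  62  84]
 [141 140 140 143 140 141 141 141 139 142 129  81  33  20  18  24  28  22
   18  18  28  28  22  14  34  54  66  74  85 105]
 [141 141 142 140 142 141 141 141 142 141 126  79  42  30  27  24  22  24
   26  32  37  38  28  24  42  68  77  83 100 115]
 [141 141 141 140 142 142 139 142 141 135 117  76  55  47  37  38  35  33
   42  47  50  43  30  30  57  85  91  97 119 125]
 [138 140 141 142 141 141 140 141 141 136 112  72  57  58  54  51  48  52
   50  52  49  45  29  26  58  93 104 112 119 122]
 [140 139 140 141 140 140 139 140 142 134 113  74  60  59  62  58  56  62
   61  60  57  43  32  24  55  86 103 107 112 109]]
```

{"api": "drive_tool", "payload": {"series": [{"dx": 10,"dy": 15,"dz": -12,"wx": -0.14,"wy": 0,"wz": 0,"hand": 0},{"dx": 10,"dy": 30,"dz": -25,"wx": -0.28,"wy": 0,"wz": 0,"hand": 0},{"dx": 12,"dy": 50,"dz": -40,"wx": -0.42,"wy": 0,"wz": 0,"hand": 0},{"dx": 14,"dy": 70,"dz": -55,"wx": -0.56,"wy": 0,"wz": 0,"hand": 0},{"dx": 16,"dy": 90,"dz": -70,"wx": -0.7,"wy": 0,"wz": 0,"hand": 0},{"dx": 16,"dy": 110,"dz": -84,"wx": -0.84,"wy": 0.001,"wz": -0.005,"hand": 0},{"dx": 16,"dy": 125,"dz": -95,"wx": -0.98,"wy": 0.002,"wz": -0.01,"hand": 0},{"dx": 16,"dy": 130,"dz": -98,"wx": -1.13,"wy": 0.003,"wz": -0.01,"hand": 0},{"dx": 16,"dy": 130,"dz": -98,"wx": -1.13,"wy": 0.003,"wz": -0.01,"hand": 0},{"dx": 16,"dy": 130,"dz": -98,"wx": -1.13,"wy": 0.003,"wz": -0.01,"hand": 0},{"dx": 16,"dy": 130,"dz": -98,"wx": -1.13,"wy": 0.003,"wz": -0.01,"hand": 0}], "force": 40}}

```text
clock: 5.5
tool_pos: [0.635, 0.165, 0.2948]
ee_rot: [0.089, 0.704, -0.093, 0.698]
contact_force: [0.6, 0.9, -0.1]
opening: 0.0429
```

```bash
python3 - <<'E'
from m import *
rel(F(0,.15,.229),-.25)
S=manip.snapshot("scene");T=manip.snapshot("top")
import pickle; pickle.dump((S,T),open("s2.pkl","wb"))
crop(S["image"],340,110,110,130,5,"pics/f1.png");crop(T["image"],205,165,180,105,4,"pics/f2.png")
E
```

```text
t 5.5 pos [0.635  0.165  0.2948] zyaw -0.258 xdir [-0.008 -0.004 -1.   ] q [ 0.5   0.41  0.21 -0.   -1.38  2.38] f [ 0.6  0.9 -0.1] open 0.0429
d [65.8  4.7 -1.5] w [-0.008 -0.007  0.006]
```

View pics/f1.png

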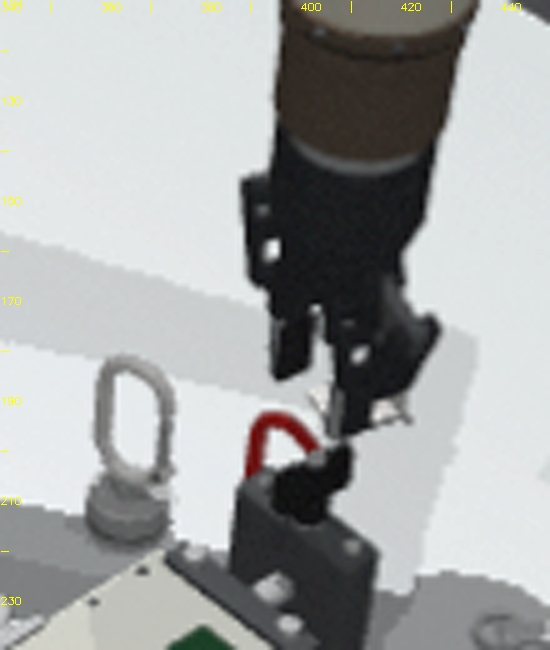

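View pics/f2.png

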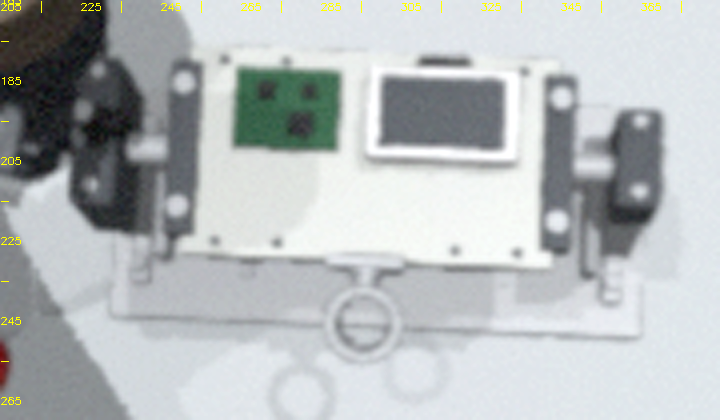

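The ring is clear in the top view at (295.5,246). The open fingers at (397,183) and (409,195) straddle the wing at (403,203) in the scene view. I descend, close, and turn clockwise.

{"api": "drive_tool", "payload": {"series": [{"dx": 20,"dy": 5,"dz": -1,"wx": 0,"wy": -0.007,"wz": 0.006,"hand": 0},{"dx": 40,"dy": 5,"dz": -1,"wx": 0,"wy": -0.007,"wz": 0.006,"hand": 0},{"dx": 55,"dy": 5,"dz": -1,"wx": 0,"wy": -0.007,"wz": 0.006,"hand": 0},{"dx": 66,"dy": 5,"dz": -1,"wx": 0,"wy": -0.007,"wz": 0.006,"hand": 0},{"dx": 66,"dy": 5,"dz": -1,"wx": 0,"wy": -0.007,"wz": 0.006,"hand": 0.4},{"dx": 66,"dy": 5,"dz": -1,"wx": 0,"wy": -0.007,"wz": 0.006,"hand": 0.8},{"dx": 66,"dy": 5,"dz": -1,"wx": 0,"wy": -0.007,"wz": 0.006,"hand": 0.8},{"dx": 66,"dy": 5,"dz": -1,"wx": 0,"wy": -0.007,"wz": 0.006,"hand": 1},{"dx": 66,"dy": 5,"dz": -1,"wx": 0,"wy": -0.007,"wz": 0.006,"hand": 1}], "force": 30}}

```text
clock: 6.5
tool_pos: [0.6355, 0.1702, 0.2297]
ee_rot: [0.09, 0.701, -0.09, 0.702]
contact_force: [1.8, -0.8, 2.0]
opening: 0.0093
```

```bash
python3 - <<'E'
from m import *
rel(F(0,.15,.229),-.25)
S=manip.snapshot("scene")
crop(S["image"],350,130,100,110,5,"pics/f3.png")
E
```

```text
t 6.5 pos [0.6355 0.1702 0.2297] zyaw -0.255 xdir [ 0.002  0.    -1.   ] q [ 0.51  0.44  0.09  0.   -1.22  2.38] f [ 1.8 -0.8  2. ] open 0.0093
d [ 0.7 -0.8 -1.1] w [-0.005  0.002 -0.   ]
```

View pics/f3.png

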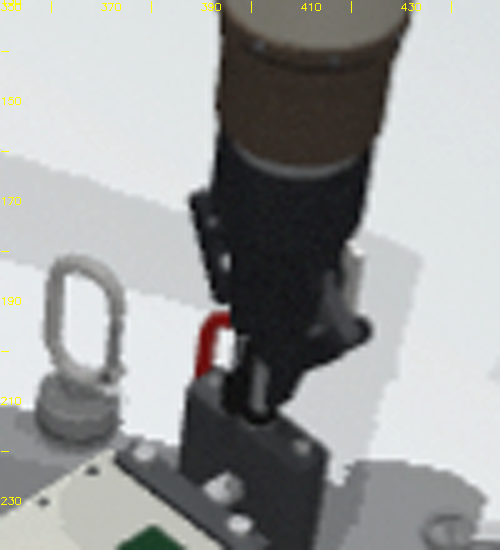

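Gripped: the opening is 9.3 mm on the 10 mm wing, with the fingers at (401,205). Now I turn it clockwise.

{"api": "drive_tool", "payload": {"series": [{"dx": 0,"dy": 0,"dz": 0,"wx": 0.12,"wy": 0,"wz": 0,"hand": 1},{"dx": 0,"dy": 0,"dz": 0,"wx": 0.24,"wy": 0,"wz": 0,"hand": 1},{"dx": 0,"dy": 0,"dz": 0,"wx": 0.36,"wy": 0,"wz": 0,"hand": 1},{"dx": 0,"dy": 0,"dz": 0,"wx": 0.48,"wy": 0,"wz": 0,"hand": 1},{"dx": 0,"dy": 0,"dz": 0,"wx": 0.6,"wy": 0,"wz": 0,"hand": 1},{"dx": 0,"dy": 0,"dz": 0,"wx": 0.72,"wy": 0,"wz": 0,"hand": 1},{"dx": 0,"dy": 0,"dz": 0,"wx": 0.84,"wy": 0,"wz": 0,"hand": 1},{"dx": 0,"dy": 0,"dz": 0,"wx": 0.96,"wy": 0,"wz": 0,"hand": 1},{"dx": 0,"dy": 0,"dz": 0,"wx": 1.08,"wy": 0,"wz": 0,"hand": 1},{"dx": 0,"dy": 0,"dz": 0,"wx": 1.2,"wy": 0,"wz": 0,"hand": 1},{"dx": 0,"dy": 0,"dz": 0,"wx": 1.2,"wy": 0,"wz": 0,"hand": 1}]}}

```text
clock: 7.65
tool_pos: [0.6355, 0.1702, 0.2285]
ee_rot: [0.471, 0.528, -0.47, 0.528]
contact_force: [3.4, -1.0, -1.6]
opening: 0.0098
```

```bash
python3 - <<'E'
from m import *
o,_=st(); print(o["ft_torque"])
E
```

```text
t 7.65 pos [0.6355 0.1702 0.2285] zyaw -1.456 xdir [ 0.001  0.    -1.   ] q [ 0.51  0.44  0.09  0.   -1.22  1.18] f [ 3.4 -1.  -1.6] open 0.0098
[-0.31229744 -1.00215331 -0.06295877]
```

{"api": "drive_tool", "payload": {"series": [{"dx": 0,"dy": 0,"dz": 0,"wx": 0.06,"wy": 0,"wz": 0,"hand": 1},{"dx": 0,"dy": 0,"dz": 0,"wx": 0.1,"wy": 0,"wz": 0,"hand": 1},{"dx": 0,"dy": 0,"dz": 0,"wx": 0.13,"wy": 0,"wz": 0,"hand": 1},{"dx": 0,"dy": 0,"dz": 0,"wx": 0.13,"wy": 0,"wz": 0,"hand": 1}]}}

```text
clock: 8.05
tool_pos: [0.6355, 0.1703, 0.2285]
ee_rot: [0.503, 0.497, -0.503, 0.497]
contact_force: [3.7, -1.0, -3.2]
opening: 0.0095
```

```bash
python3 - <<'E'
from m import *
o,_=st(); print(o["ft_torque"])
E
```

```text
t 8.05 pos [0.6355 0.1703 0.2285] zyaw -1.582 xdir [ 0.001 -0.    -1.   ] q [ 0.51  0.44  0.09  0.   -1.22  1.05] f [ 3.7 -1.  -3.2] open 0.0095
[-0.26885305 -1.18488295  0.32943591]
```

The twist moment rose to 0.33 N m, so the knob is at its stop. I release, rise, and check.

{"api": "drive_tool", "payload": {"series": [{"dx": 0,"dy": 0,"dz": 0,"wx": 0.08,"wy": 0,"wz": 0,"hand": 0.2},{"dx": 0,"dy": 0,"dz": 0,"wx": 0.08,"wy": 0,"wz": 0,"hand": 0},{"dx": 0,"dy": 0,"dz": 0,"wx": 0.08,"wy": 0,"wz": 0,"hand": 0},{"dx": 0,"dy": 0,"dz": 0,"wx": 0.08,"wy": 0,"wz": 0,"hand": 0},{"dx": -30,"dy": 0,"dz": 0,"wx": 0.08,"wy": 0,"wz": 0,"hand": 0},{"dx": -70,"dy": 0,"dz": 0,"wx": 0.08,"wy": 0,"wz": 0,"hand": 0},{"dx": -75,"dy": -40,"dz": 0,"wx": 0,"wy": 0,"wz": 0,"hand": 0},{"dx": -75,"dy": -85,"dz": -20,"wx": 0,"wy": 0,"wz": 0,"hand": 0},{"dx": -75,"dy": -120,"dz": -40,"wx": 0,"wy": 0,"wz": 0,"hand": 0},{"dx": -75,"dy": -120,"dz": -40,"wx": 0,"wy": 0,"wz": 0,"hand": 0}]}}

```text
clock: 9.05
tool_pos: [0.5122, 0.2133, 0.3051]
ee_rot: [0.503, 0.498, -0.502, 0.497]
contact_force: [0.4, 0.5, 0.8]
opening: 0.0427
```

```bash
python3 - <<'E'
from m import *
st()
S=manip.snapshot("scene");T=manip.snapshot("top")
import pickle; pickle.dump((S,T),open("s3.pkl","wb"))
crop(S["image"],300,120,130,150,4,"pics/g1.png");crop(T["image"],180,165,200,150,4,"pics/g2.png")
E
```

```text
t 9.05 pos [0.5122 0.2133 0.3051] zyaw -1.58 xdir [-0.     0.001 -1.   ] q [ 0.69  0.22 -0.04 -0.   -1.31  0.88] f [0.4 0.5 0.8] open 0.0427
```

View pics/g1.png

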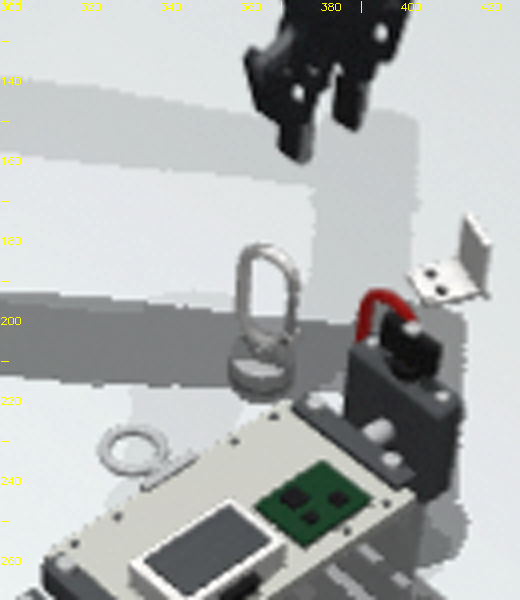

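View pics/g2.png

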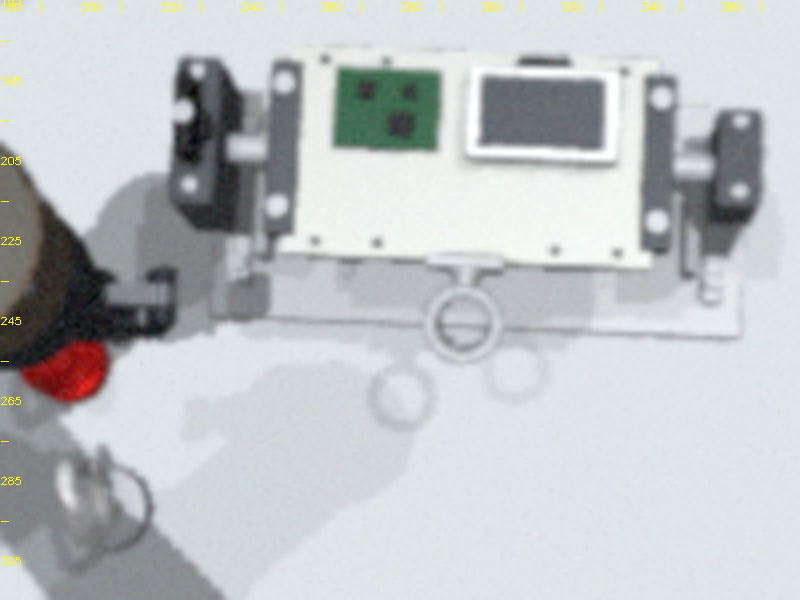

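In the pictures the wing now lies along the frame's x direction (top (226,192)), so the turn is about 1.5 rad. The panel is level, the weight is unmoved at scene (366,205), and the ring is at top (295.7,246). I now refine the spine position using the measured scene-camera bias.

```bash
python3 - <<'E'
from m import *
import pickle
S,T=pickle.load(open("s0.pkl","rb"))
b=np.array([1.3,-.5])
sp=onz(S,np.array((360.8,190.8))-b,.087); hi=onz(S,np.array((373,203.7))-b,.057); no=onz(S,np.array((373.5,189))-b,.103)
print(sp,hi,no)
print("bow tri",tri(S,np.array((364,181.7))-b,T,(196.5,289)))
print("ring tri",tri(S,np.array((332.9,232.4))-b,T,(295.6,246.1)))
# spine left/right edges at several rows (scene)
g=cv2.cvtColor(S["image"],cv2.COLOR_RGB2GRAY).astype(float)
for r in (186,189,192,195):
    row=g[r,352:380]; w=np.clip(142-row,0,None); l=w[:13]; rr=w[14:]; print(r,(l*np.arange(352,365)).sum()/l.sum(),l.sum()/71,(rr*np.arange(366,380)).sum()/rr.sum())
# base edges in scene: cylinder leftmost column at top rim, bottom
ang=.24
for c in [(.437,.256),(.440,.258)]:
    C=np.array(c);d=np.array([np.cos(ang),np.sin(ang)])
    print(c,"spine",proj(S,[*(C-.021*d),.087])+b,"top spine",proj(T,[*(C-.021*d),.112]),"nose",proj(S,[*(C+.021*d),.101])+b,"hinge",proj(S,[*(C+.021*d),.057])+b)
    th=np.linspace(0,2*np.pi,60)
    for s,n,bb in((S,"S",b),(T,"T",0*b)):
        for z in (0,.028):
            q=proj(s,np.c_[C[0]+.025*np.cos(th),C[1]+.025*np.sin(th),0*th+z])+bb; print(n,z,q.min(0).round(1),q.max(0).round(1))
E
```

```text
[0.41837568 0.25091469 0.087     ] [0.46106157 0.26089072 0.057     ] [0.44989332 0.27084929 0.103     ]
bow tri (array([0.43545457, 0.25054548, 0.13712564]), np.float64(0.01059067136749896))
ring tri (array([0.52879275, 0.02583026, 0.16231161]), np.float64(0.000515938039168092))
186 360.53435114503816 3.6901408450704225 370.126582278481
189 360.3943089430894 3.464788732394366 372.258064516129
192 360.30075187969925 3.7464788732394365 372.82101167315176
195 360.0404411764706 3.8309859154929575 372.62139917695475
(0.437, 0.256) spine [[360.39020916 190.48458205]] top spine [[200.539344   299.07936423]] nose [[373.03473237 192.38812148]] hinge [[372.12424208 203.05328104]]
S 0 [356.8 207.8] [373.2 219.6]
S 0.028 [357.2 201.4] [373.8 213.1]
T 0 [198.6 282.8] [218.1 302.5]
T 0.028 [196.1 282.1] [216.  302.2]
(0.44, 0.258) spine [[361.58731507 190.66987288]] top spine [[199.69746544 297.79810249]] nose [[374.25127681 192.57675606]] hinge [[373.31890647 203.2411675 ]]
S 0 [358. 208.] [374.3 219.8]
S 0.028 [358.4 201.6] [374.9 213.3]
T 0 [197.9 281.6] [217.4 301.4]
T 0.028 [195.3 280.9] [215.2 301. ]
```

```bash
python3 - <<'E'
from m import *
import pickle
S,T=pickle.load(open("s0.pkl","rb"))
print("red bow",onz(T,(184,242),.12),onz(T,(188,262),.12),"base low",onz(T,(195,265),0))
rel((.4145,.2505,.17),-1.33); rel((.4145,.2505,.067),-1.33)
E
```

```text
red bow [0.55035948 0.2898887  0.12      ] [0.50293219 0.27963497 0.12      ] base low [0.50831655 0.29114357 0.        ]
t 9.15 pos [0.5149 0.2125 0.3045] zyaw -1.583 xdir [ 0.001  0.    -1.   ] q [ 0.68  0.22 -0.04  0.   -1.31  0.88] f [ 0.9  0.1 -0.2] open 0.043
d [ 134.5 -100.9  -36.7] w [-0.253 -0.    -0.001]
t 9.15 pos [0.5149 0.2125 0.3045] zyaw -1.583 xdir [ 0.001  0.    -1.   ] q [ 0.68  0.22 -0.04  0.   -1.31  0.88] f [ 0.9  0.1 -0.2] open 0.043
d [ 237.5 -101.   -36.6] w [-0.253 -0.    -0.001]
```

{"api": "drive_tool", "payload": {"series": [{"dx": 20,"dy": -25,"dz": -10,"wx": -0.1,"wy": 0,"wz": 0,"hand": 0},{"dx": 50,"dy": -55,"dz": -20,"wx": -0.2,"wy": 0,"wz": 0,"hand": 0},{"dx": 85,"dy": -85,"dz": -30,"wx": -0.253,"wy": 0,"wz": 0,"hand": 0},{"dx": 110,"dy": -101,"dz": -37,"wx": -0.253,"wy": 0,"wz": 0,"hand": 0},{"dx": 134,"dy": -101,"dz": -37,"wx": -0.253,"wy": 0,"wz": 0,"hand": 0},{"dx": 134,"dy": -101,"dz": -37,"wx": -0.253,"wy": 0,"wz": 0,"hand": 0},{"dx": 134,"dy": -101,"dz": -37,"wx": -0.253,"wy": 0,"wz": 0,"hand": 0}], "force": 80}}

```text
clock: 9.85
tool_pos: [0.4161, 0.2505, 0.17]
ee_rot: [0.437, 0.556, -0.437, 0.556]
contact_force: [0.7, 0.3, 0.6]
opening: 0.0425
```

```bash
python3 - <<'E'
from m import *
rel((.4145,.2505,.067),-1.33)
S=manip.snapshot("scene");T=manip.snapshot("top")
crop(S["image"],320,120,100,110,5,"pics/h1.png");crop(T["image"],160,240,80,80,6,"pics/h2.png")
E
```

```text
t 9.85 pos [0.4161 0.2505 0.17  ] zyaw -1.333 xdir [-0.    -0.001 -1.   ] q [ 0.88  0.21 -0.42  0.   -0.95  0.93] f [0.7 0.3 0.6] open 0.0425
d [103.   -1.5  -0.5] w [-0.003  0.001  0.   ]
```

View pics/h1.png

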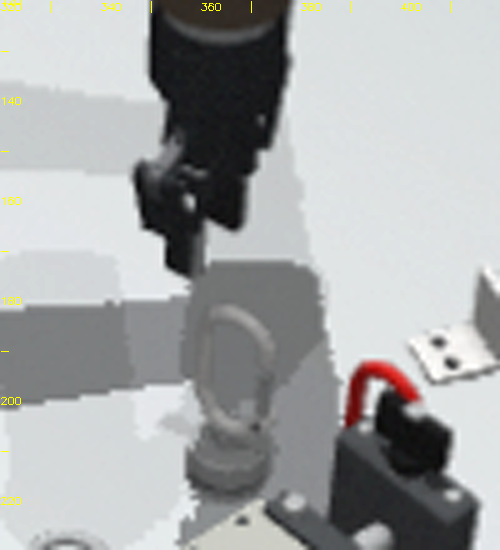

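View pics/h2.png

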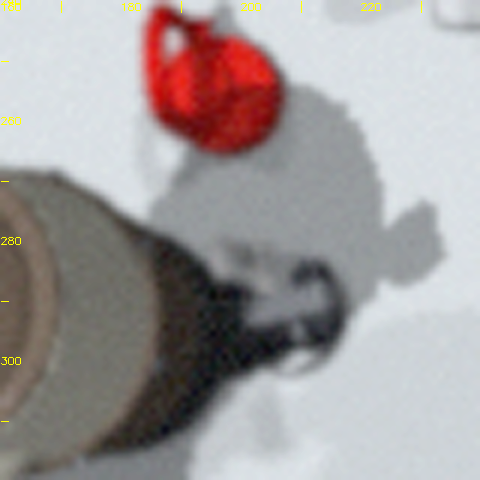

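The fingertips at (356,173) and (365,163) straddle the spine line at (360.4) above the larger weight. I descend and grip.

{"api": "drive_tool", "payload": {"series": [{"dx": 30,"dy": -1.5,"dz": -0.5,"wx": 0,"wy": 0,"wz": 0,"hand": 0},{"dx": 60,"dy": -1.5,"dz": -0.5,"wx": 0,"wy": 0,"wz": 0,"hand": 0},{"dx": 85,"dy": -1.5,"dz": -0.5,"wx": 0,"wy": 0,"wz": 0,"hand": 0},{"dx": 103,"dy": -1.5,"dz": -0.5,"wx": 0,"wy": 0,"wz": 0,"hand": 0},{"dx": 103,"dy": -1.5,"dz": -0.5,"wx": 0,"wy": 0,"wz": 0,"hand": 0.3},{"dx": 103,"dy": -1.5,"dz": -0.5,"wx": 0,"wy": 0,"wz": 0,"hand": 0.6},{"dx": 103,"dy": -1.5,"dz": -0.5,"wx": 0,"wy": 0,"wz": 0,"hand": 0.9},{"dx": 103,"dy": -1.5,"dz": -0.5,"wx": 0,"wy": 0,"wz": 0,"hand": 1},{"dx": 103,"dy": -1.5,"dz": -0.5,"wx": 0,"wy": 0,"wz": 0,"hand": 1}], "force": 80}}

```text
clock: 10.85
tool_pos: [0.4144, 0.2512, 0.0683]
ee_rot: [0.438, 0.556, -0.436, 0.556]
contact_force: [1.4, -2.3, 6.4]
opening: 0.0087
```

```bash
python3 - <<'E'
from m import *
rel((.4145,.2505,.067),-1.33)
S=manip.snapshot("scene")
crop(S["image"],320,140,100,90,6,"pics/h3.png")
E
```

```text
t 10.85 pos [0.4144 0.2512 0.0683] zyaw -1.332 xdir [ 0.002  0.002 -1.   ] q [ 0.88  0.34 -0.54  0.   -0.68  0.93] f [ 1.4 -2.3  6.4] open 0.0087
d [ 1.3 -0.1  0.7] w [-0.002 -0.001 -0.002]
```

View pics/h3.png

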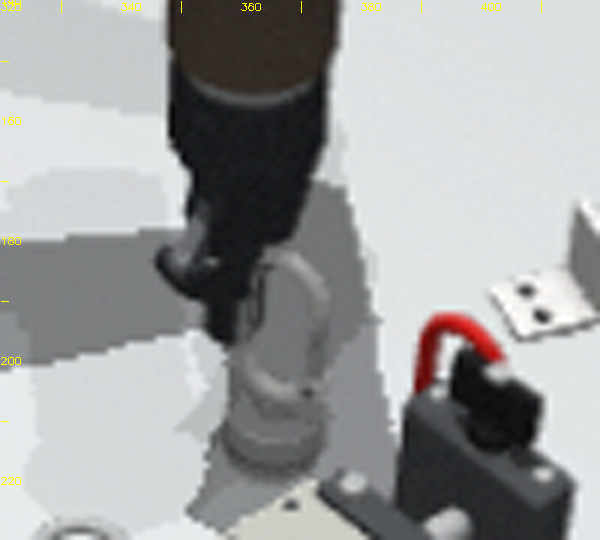

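Gripped (opening 8.7 mm on the 10 mm spine, fingers at (358,190)). I lift and work out the pre-insert pose.

{"api": "drive_tool", "payload": {"series": [{"dx": -10,"dy": 0,"dz": 0,"wx": 0,"wy": 0,"wz": 0,"hand": 1},{"dx": -30,"dy": 0,"dz": 0,"wx": 0,"wy": 0,"wz": 0,"hand": 1},{"dx": -55,"dy": 0,"dz": 0,"wx": 0,"wy": 0,"wz": 0,"hand": 1},{"dx": -80,"dy": 0,"dz": 0,"wx": 0,"wy": 0,"wz": 0,"hand": 1},{"dx": -80,"dy": 0,"dz": 0,"wx": 0,"wy": 0,"wz": 0,"hand": 1}]}}

```text
clock: 11.4
tool_pos: [0.4144, 0.252, 0.1495]
ee_rot: [0.439, 0.556, -0.435, 0.556]
contact_force: [0.3, 1.4, -4.8]
opening: 0.0089
```

```bash
python3 - <<'E'
from m import *
rel(F(-.192,0,.1433),-1.636)
S=manip.snapshot("scene")
crop(S["image"],310,100,110,120,5,"pics/h4.png")
E
```

```text
t 11.4 pos [0.4144 0.252  0.1495] zyaw -1.332 xdir [ 0.004  0.005 -1.   ] q [ 0.88  0.23 -0.45 -0.   -0.89  0.93] f [ 0.3  1.4 -4.8] open 0.0089
d [  5.2 -34.  217.7] w [ 0.304 -0.005 -0.004]
```

View pics/h4.png

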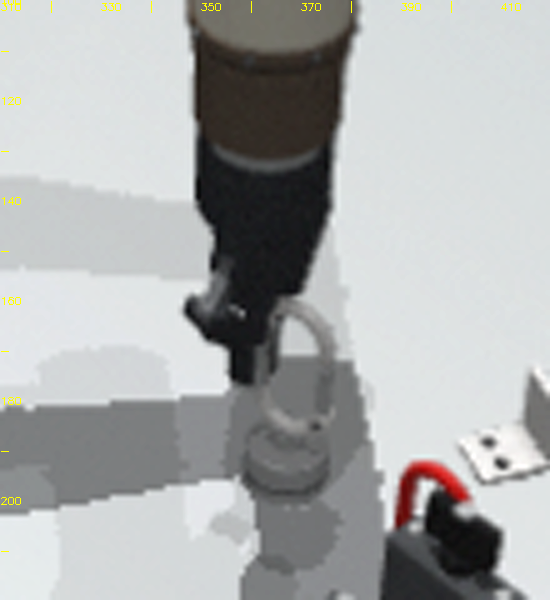

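The weight is lifted and upright, with its base at (360,190). The load of 4.8 N is about 0.49 kg, so it is the larger one. I carry it to the front of the eye.

{"api": "drive_tool", "payload": {"series": [{"dx": 0,"dy": -2,"dz": 10,"wx": 0.02,"wy": 0,"wz": 0,"hand": 1},{"dx": 0,"dy": -5,"dz": 30,"wx": 0.06,"wy": 0,"wz": 0,"hand": 1},{"dx": 0,"dy": -9,"dz": 55,"wx": 0.1,"wy": 0,"wz": 0,"hand": 1},{"dx": 0,"dy": -14,"dz": 80,"wx": 0.14,"wy": 0,"wz": 0,"hand": 1},{"dx": 1,"dy": -18,"dz": 110,"wx": 0.18,"wy": 0,"wz": 0,"hand": 1},{"dx": 2,"dy": -22,"dz": 140,"wx": 0.22,"wy": 0,"wz": 0,"hand": 1},{"dx": 3,"dy": -27,"dz": 170,"wx": 0.26,"wy": 0,"wz": 0,"hand": 1},{"dx": 4,"dy": -31,"dz": 195,"wx": 0.29,"wy": 0,"wz": 0,"hand": 1},{"dx": 5,"dy": -33,"dz": 210,"wx": 0.304,"wy": 0,"wz": 0,"hand": 1},{"dx": 5,"dy": -34,"dz": 218,"wx": 0.304,"wy": -0.005,"wz": -0.004,"hand": 1},{"dx": 5,"dy": -34,"dz": 218,"wx": 0.304,"wy": -0.005,"wz": -0.004,"hand": 1},{"dx": 5,"dy": -34,"dz": 218,"wx": 0.304,"wy": -0.005,"wz": -0.004,"hand": 1}]}}

```text
clock: 12.65
tool_pos: [0.4315, 0.0308, 0.1412]
ee_rot: [-0.513, -0.483, 0.519, -0.484]
contact_force: [-0.3, -0.3, -5.9]
opening: 0.0088
```

```bash
python3 - <<'E'
from m import *
rel(F(-.192,0,.1433),-1.636)
S=manip.snapshot("scene");T=manip.snapshot("top")
import pickle; pickle.dump((S,T),open("s4.pkl","wb"))
crop(S["image"],270,170,110,100,7,"pics/i1.png");crop(T["image"],260,205,70,85,7,"pics/i2.png")
E
```

```text
t 12.65 pos [0.4315 0.0308 0.1412] zyaw -1.637 xdir [-0.005 -0.006 -1.   ] q [ 0.45  0.16 -0.57  0.   -0.85  1.05] f [-0.3 -0.3 -5.9] open 0.0088
d [-2.2  1.3 -1.7] w [-0.001  0.006  0.005]
```

View pics/i1.png

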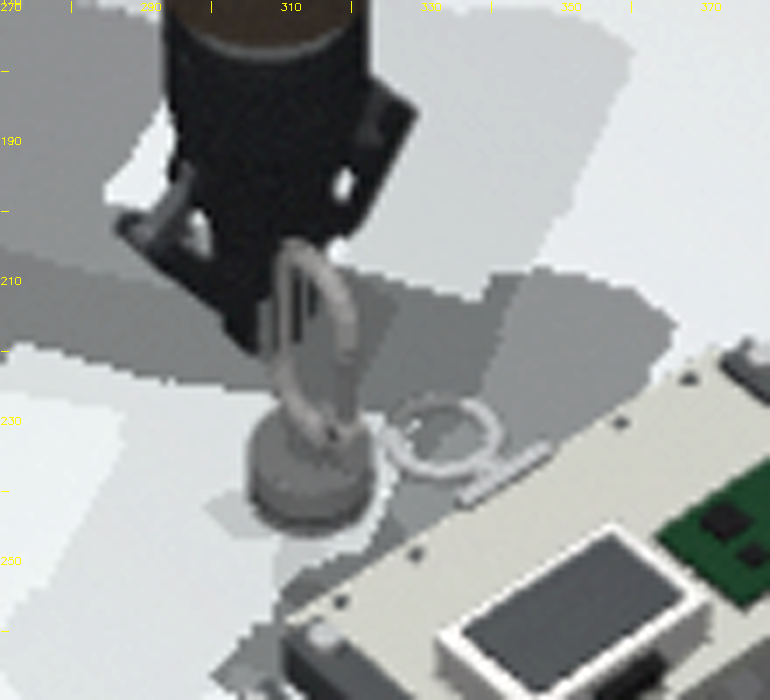

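View pics/i2.png

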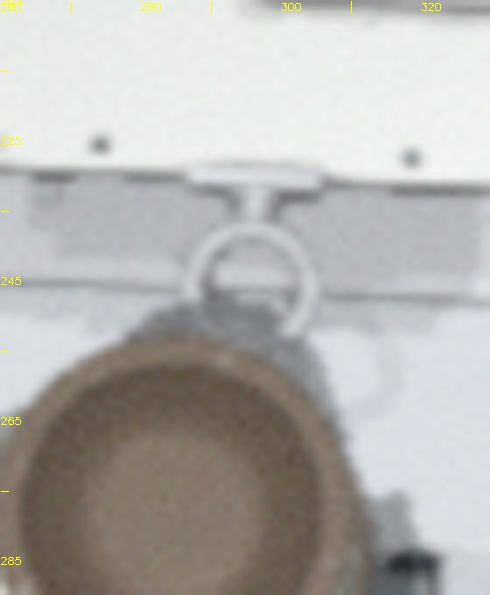

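```bash
python3 - <<'E'
from m import *
import pickle
S,T=pickle.load(open("s4.pkl","rb")); b=np.array([1.3,-.5])
o,Rm=st(); d=np.array([np.cos(-.066),np.sin(-.066),0]); n=np.array([-d[1],d[0],0])
tip=o["tool_pos"]; zb=tip[2]-.0683
A=tip+.0231*d-.0007*n; A[2]=zb
print("underside",zb,"hinge",proj(S,A+.021*d+[0,0,.057])+b,"mouth",proj(S,A+.021*d+[0,0,.09])+b,"nose",proj(S,A+.021*d+[0,0,.101])+b,"bow top",proj(S,A+[0,0,.131])+b,"spine mid",proj(S,A-.021*d+[0,0,.087])+b)
th=np.linspace(0,6.28,60); q=proj(S,np.c_[A[0]+.025*np.cos(th),A[1]+.025*np.sin(th),0*th+zb])+b; print("base",q.min(0),q.max(0))
bar=F(-.1136,0,.1615); print("bar",bar,proj(S,bar)+b, "in weight:",(bar-A)@d,(bar-A)@n,(bar-A)[2])
for y,z in((.0,.1615),): 
    for a in (0,90,180,270): 
        P=F(-.0947+.019*np.cos(np.radians(a)),.019*np.sin(np.radians(a)),.17-(.0947-.019*np.cos(np.radians(a)))*.075); print(a,(proj(S,P)+b).round(1),proj(T,P).round(1))
E
```

```text
t 12.75 pos [0.4317 0.0313 0.1415] zyaw -1.636 xdir [-0.005 -0.006 -1.   ] q [ 0.45  0.16 -0.57  0.   -0.85  1.05] f [ 0.6 -0.4 -5.9] open 0.0084
underside 0.07322694028146565 hinge [[319.5142716  229.52830635]] mouth [[319.47831489 221.10989512]] nose [[319.46615538 218.2472206 ]] bow top [[314.30483444 205.90100048]] spine mid [[309.49405117 213.18424068]]
base [305.74772198 232.50550093] [323.719133  245.9235066]
bar [0.5111399 0.0273788 0.1615   ] [[328.71278239 228.70581894]] in weight: 0.056426479723357376 0.0020621836852846333 0.08827305971853436
0 [[338.2 236.2]] [[295.9 237.2]]
90 [[338.9 229. ]] [[287.1 245.2]]
180 [[328.7 228.7]] [[295.1 254.1]]
270 [[327.9 235.9]] [[304. 246.]]
```

The overlay numbers agree with the picture: base at 305–324 px and bow top at (313.6,205). The bar is 56 mm ahead of the weight's axis, 2 mm to the side, and 88 mm above the underside. I raise 3 mm, shift 2 mm sideways, then push in slowly.

{"api": "drive_tool", "payload": {"series": [{"dx": -3,"dy": 6,"dz": -2,"wx": 0,"wy": 0.005,"wz": 0.005,"hand": 1},{"dx": -3,"dy": 14,"dz": -2,"wx": 0,"wy": 0.005,"wz": 0.005,"hand": 1},{"dx": -3,"dy": 22,"dz": -2,"wx": 0,"wy": 0.005,"wz": 0.005,"hand": 1},{"dx": -3,"dy": 28,"dz": -2,"wx": 0,"wy": 0.005,"wz": 0.005,"hand": 1},{"dx": -3,"dy": 33,"dz": -2,"wx": 0,"wy": 0.005,"wz": 0.005,"hand": 1},{"dx": -3,"dy": 38,"dz": -2,"wx": 0,"wy": 0.005,"wz": 0.005,"hand": 1},{"dx": -3,"dy": 42,"dz": -2,"wx": 0,"wy": 0.005,"wz": 0.005,"hand": 1},{"dx": -3,"dy": 42,"dz": -2,"wx": 0,"wy": 0.005,"wz": 0.005,"hand": 1}]}}

```text
clock: 13.55
tool_pos: [0.4732, 0.0295, 0.1438]
ee_rot: [-0.516, -0.483, 0.517, -0.483]
contact_force: [-3.3, -0.9, -6.6]
opening: 0.0089
```

```bash
python3 - <<'E'
from m import *
st()
S=manip.snapshot("scene");T=manip.snapshot("top")
import pickle; pickle.dump((S,T),open("s5.pkl","wb"))
crop(S["image"],285,180,80,75,9,"pics/j1.png")
E
```

```text
t 13.55 pos [0.4732 0.0295 0.1438] zyaw -1.638 xdir [-0.001 -0.002 -1.   ] q [ 0.41  0.22 -0.48  0.   -0.88  1.1 ] f [-3.3 -0.9 -6.6] open 0.0089
```

View pics/j1.png

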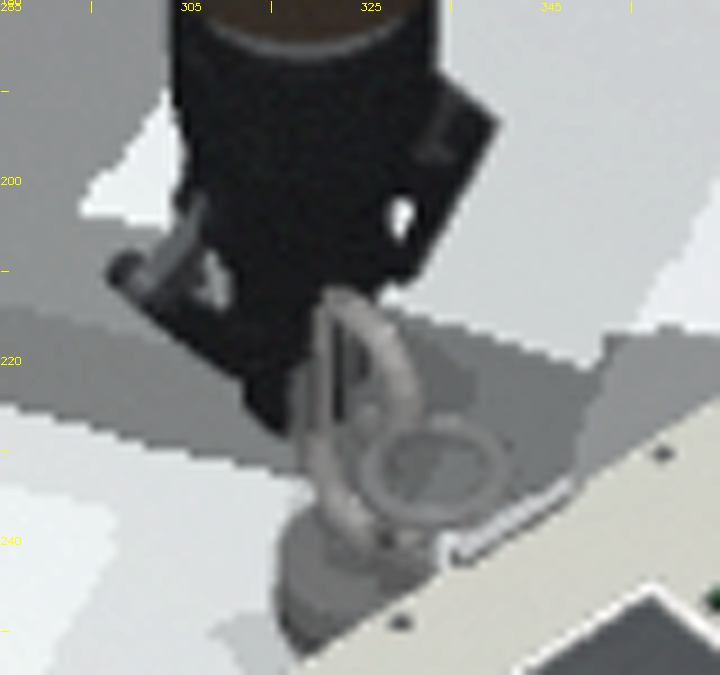

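The ring is now at the gate, at crop (430,470), and a 3.3 N push-back shows the gate opening. I go 13 mm deeper.

{"api": "drive_tool", "payload": {"series": [{"dx": 0,"dy": 4,"dz": 0,"wx": 0,"wy": 0,"wz": 0,"hand": 1},{"dx": 0,"dy": 8,"dz": 0,"wx": 0,"wy": 0,"wz": 0,"hand": 1},{"dx": 0,"dy": 11,"dz": 0,"wx": 0,"wy": 0,"wz": 0,"hand": 1},{"dx": 0,"dy": 13,"dz": 0,"wx": 0,"wy": 0,"wz": 0,"hand": 1},{"dx": 0,"dy": 13,"dz": 0,"wx": 0,"wy": 0,"wz": 0,"hand": 1}]}}

```text
clock: 14.15
tool_pos: [0.4871, 0.0291, 0.1444]
ee_rot: [0.516, 0.483, -0.516, 0.484]
contact_force: [-2.3, -0.7, -6.8]
opening: 0.0091
```

```bash
python3 - <<'E'
from m import *
st()
S=manip.snapshot("scene");T=manip.snapshot("top")
import pickle; pickle.dump((S,T),open("s6.pkl","wb"))
crop(S["image"],285,180,80,75,9,"pics/j2.png")
E
```

```text
t 14.15 pos [0.4871 0.0291 0.1444] zyaw -1.637 xdir [ 0.001 -0.001 -1.   ] q [ 0.39  0.24 -0.45  0.   -0.88  1.11] f [-2.3 -0.7 -6.8] open 0.0091
```

View pics/j2.png

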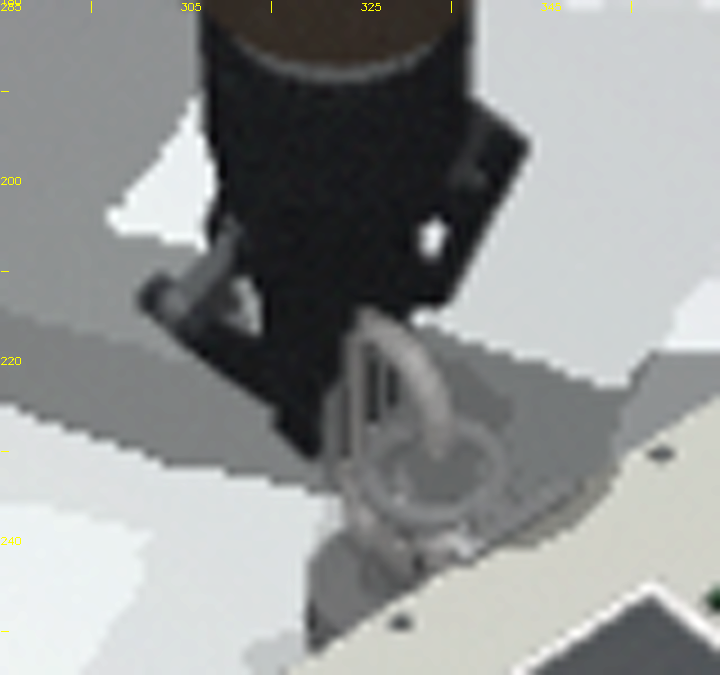

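The nose at crop (440,440) is above the ring's opening and the ring's bar at (365,470) is inside the hook. Now I lower.

{"api": "drive_tool", "payload": {"series": [{"dx": 4,"dy": 0,"dz": 0,"wx": 0,"wy": 0,"wz": 0,"hand": 1},{"dx": 9,"dy": 0,"dz": 0,"wx": 0,"wy": 0,"wz": 0,"hand": 1},{"dx": 14,"dy": 0,"dz": 0,"wx": 0,"wy": 0,"wz": 0,"hand": 1},{"dx": 19,"dy": 0,"dz": 0,"wx": 0,"wy": 0,"wz": 0,"hand": 1},{"dx": 24,"dy": 0,"dz": 0,"wx": 0,"wy": 0,"wz": 0,"hand": 1},{"dx": 28,"dy": 0,"dz": 0,"wx": 0,"wy": 0,"wz": 0,"hand": 1},{"dx": 28,"dy": 0,"dz": 0,"wx": 0,"wy": 0,"wz": 0,"hand": 1}]}}

```text
clock: 14.95
tool_pos: [0.4867, 0.029, 0.116]
ee_rot: [-0.516, -0.483, 0.516, -0.484]
contact_force: [-0.7, -0.0, -4.7]
opening: 0.0089
```

```bash
python3 - <<'E'
from m import *
st()
S=manip.snapshot("scene");T=manip.snapshot("top")
crop(S["image"],285,180,80,75,9,"pics/j3.png")
E
```

```text
t 14.95 pos [0.4867 0.029  0.116 ] zyaw -1.637 xdir [ 0.    -0.001 -1.   ] q [ 0.39  0.28 -0.48  0.   -0.81  1.11] f [-0.7 -0.  -4.7] open 0.0089
```

View pics/j3.png

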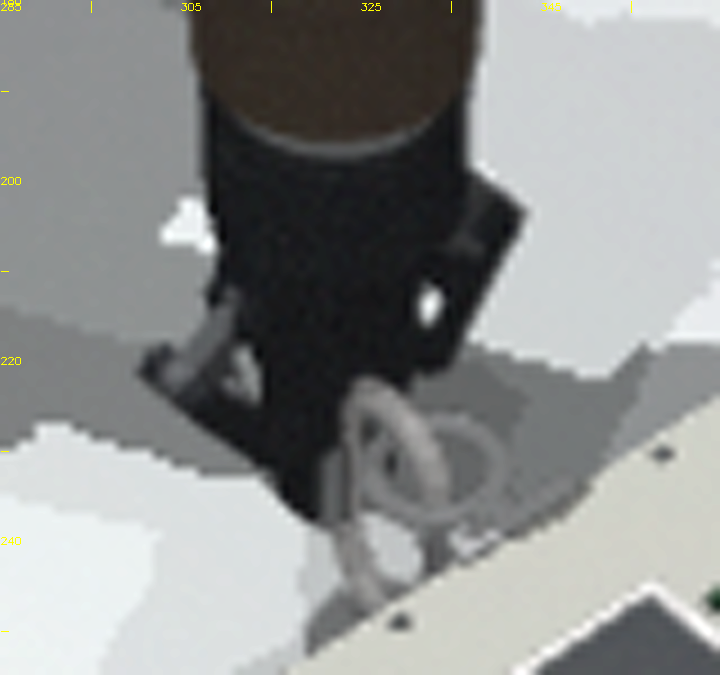

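The hook now encloses the ring (bow at crop (400,440)) and the horizontal force is gone, which fits a shut gate. I lower further until the bow takes the weight.

{"api": "drive_tool", "payload": {"series": [{"dx": 3,"dy": 0,"dz": 0,"wx": 0,"wy": 0,"wz": 0,"hand": 1},{"dx": 5,"dy": 0,"dz": 0,"wx": 0,"wy": 0,"wz": 0,"hand": 1},{"dx": 6,"dy": 0,"dz": 0,"wx": 0,"wy": 0,"wz": 0,"hand": 1},{"dx": 6,"dy": 0,"dz": 0,"wx": 0,"wy": 0,"wz": 0,"hand": 1}]}}

```text
clock: 15.45
tool_pos: [0.4871, 0.0291, 0.1108]
ee_rot: [0.516, 0.483, -0.516, 0.484]
contact_force: [-0.9, -0.2, -2.7]
opening: 0.0088
```

{"api": "drive_tool", "payload": {"series": [{"dx": 1,"dy": 0,"dz": 0,"wx": 0,"wy": 0,"wz": 0,"hand": 1},{"dx": 1.5,"dy": 0,"dz": 0,"wx": 0,"wy": 0,"wz": 0,"hand": 1},{"dx": 1.5,"dy": 0,"dz": 0,"wx": 0,"wy": 0,"wz": 0,"hand": 1}]}}

```text
clock: 15.75
tool_pos: [0.4873, 0.0292, 0.1097]
ee_rot: [0.517, 0.483, -0.516, 0.484]
contact_force: [-1.8, -0.2, 0.9]
opening: 0.0089
```

The bow now carries the load: the vertical force went from -4.7 N to +0.9 N, which puts the bar at about 163 mm. I check, then release.

```bash
python3 - <<'E'
from m import *
S=manip.snapshot("scene");T=manip.snapshot("top")
crop(S["image"],285,180,80,75,9,"pics/k1.png")
E
```

```text
(no output)
```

View pics/k1.png

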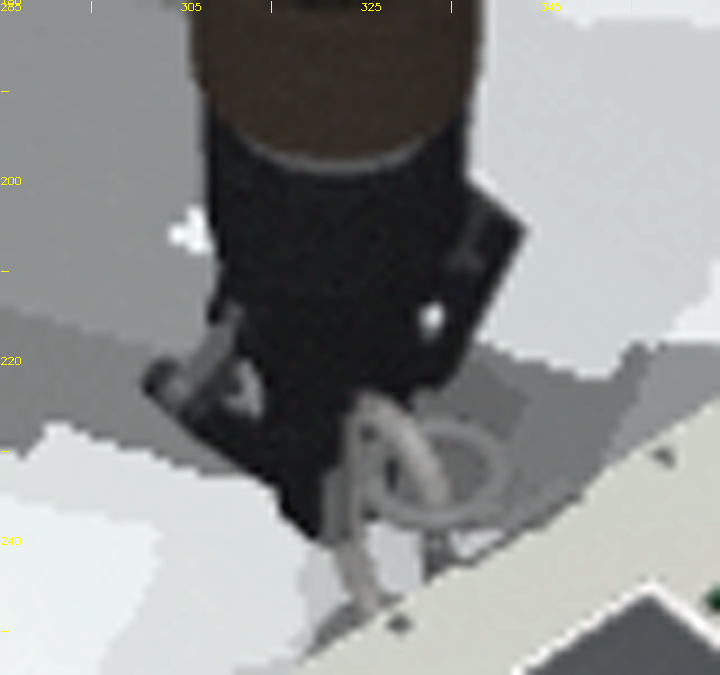

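The gate rod shows as an upright line at crop (435,550) below the nose, and the hook's inside at (395,550) is clear. So the gate is shut, with the bar under the bow. I release and withdraw upward.

{"api": "drive_tool", "payload": {"series": [{"dx": 0,"dy": 0,"dz": 0,"wx": 0,"wy": 0,"wz": 0,"hand": 0.7},{"dx": 0,"dy": 0,"dz": 0,"wx": 0,"wy": 0,"wz": 0,"hand": 0.5},{"dx": 0,"dy": 0,"dz": 0,"wx": 0,"wy": 0,"wz": 0,"hand": 0.2},{"dx": 0,"dy": 0,"dz": 0,"wx": 0,"wy": 0,"wz": 0,"hand": 0},{"dx": 0,"dy": 0,"dz": 0,"wx": 0,"wy": 0,"wz": 0,"hand": 0},{"dx": 0,"dy": 0,"dz": 0,"wx": 0,"wy": 0,"wz": 0,"hand": 0},{"dx": -10,"dy": 0,"dz": 0,"wx": 0,"wy": 0,"wz": 0,"hand": 0},{"dx": -30,"dy": 0,"dz": 0,"wx": 0,"wy": 0,"wz": 0,"hand": 0},{"dx": -60,"dy": 0,"dz": 0,"wx": 0,"wy": 0,"wz": 0,"hand": 0},{"dx": -100,"dy": 0,"dz": 0,"wx": 0,"wy": 0,"wz": 0,"hand": 0},{"dx": -130,"dy": -40,"dz": 0,"wx": 0,"wy": 0,"wz": 0,"hand": 0},{"dx": -150,"dy": -80,"dz": -40,"wx": 0,"wy": 0,"wz": 0,"hand": 0},{"dx": -150,"dy": -100,"dz": -90,"wx": 0,"wy": 0,"wz": 0,"hand": 0},{"dx": -150,"dy": -100,"dz": -140,"wx": 0,"wy": 0,"wz": 0,"hand": 0},{"dx": -150,"dy": -100,"dz": -180,"wx": 0,"wy": 0,"wz": 0,"hand": 0},{"dx": -150,"dy": -100,"dz": -180,"wx": 0,"wy": 0,"wz": 0,"hand": 0}]}}

```text
clock: 17.45
tool_pos: [0.399, 0.2199, 0.2598]
ee_rot: [0.516, 0.484, -0.514, 0.485]
contact_force: [-0.4, -0.8, -0.6]
opening: 0.0425
```

```bash
python3 - <<'E'
from m import *
st()
S=manip.snapshot("scene");T=manip.snapshot("top")
crop(S["image"],285,180,130,110,6,"pics/l1.png"); crop(T["image"],250,200,100,100,6,"pics/l2.png")
cv2.imwrite("pics/l3.png",S["image"][:,:,::-1])
import pickle; pickle.dump((S,T),open("s7.pkl","wb"))
E
```

```text
t 17.45 pos [0.399  0.2199 0.2598] zyaw -1.631 xdir [ 0.003  0.001 -1.   ] q [ 0.86  0.07 -0.34  0.   -1.16  0.65] f [-0.4 -0.8 -0.6] open 0.0425
```

View pics/l1.png

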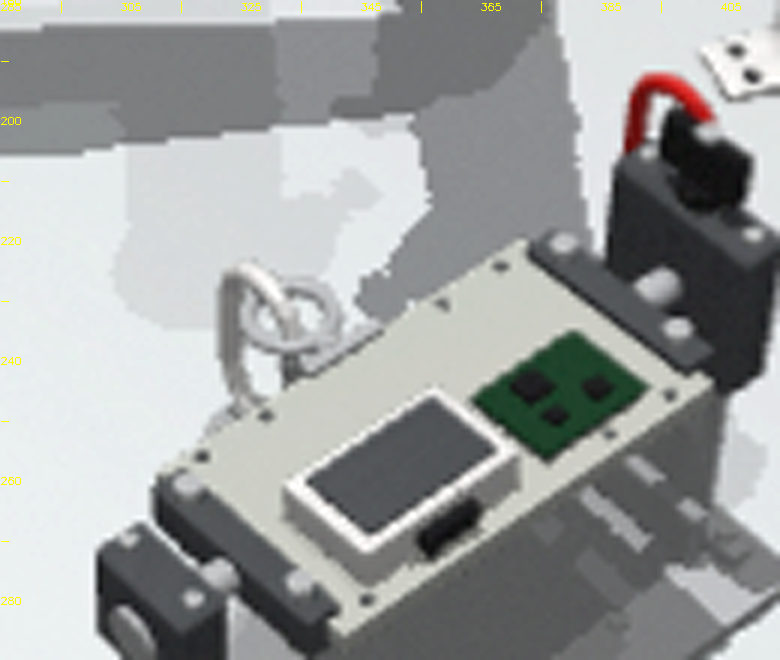

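View pics/l2.png

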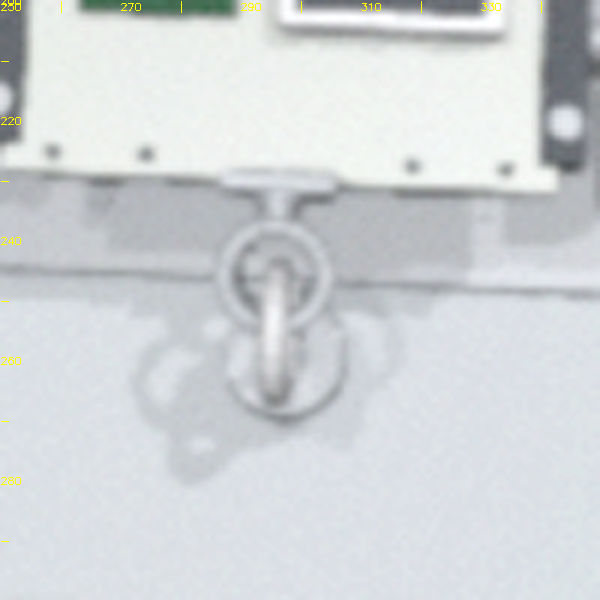

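View pics/l3.png

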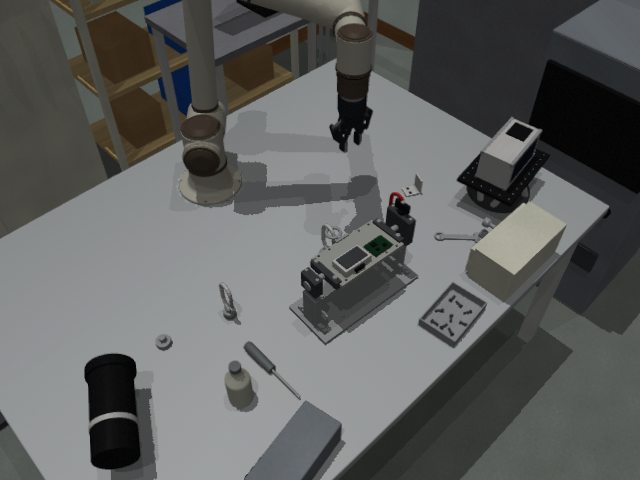

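The weight hangs from the ring, with its bow through it at top (296,255) and its cylinder at (298,260). The other objects look unmoved. I let it settle and check that it is still and upright.

{"api": "drive_tool", "payload": {"series": [{"dx": 0,"dy": 0,"dz": 0,"wx": 0,"wy": 0,"wz": 0,"hand": 0},{"dx": 0,"dy": 0,"dz": 0,"wx": 0,"wy": 0,"wz": 0,"hand": 0},{"dx": 0,"dy": 0,"dz": 0,"wx": 0,"wy": 0,"wz": 0,"hand": 0},{"dx": 0,"dy": 0,"dz": 0,"wx": 0,"wy": 0,"wz": 0,"hand": 0},{"dx": 0,"dy": 0,"dz": 0,"wx": 0,"wy": 0,"wz": 0,"hand": 0},{"dx": 0,"dy": 0,"dz": 0,"wx": 0,"wy": 0,"wz": 0,"hand": 0},{"dx": 0,"dy": 0,"dz": 0,"wx": 0,"wy": 0,"wz": 0,"hand": 0},{"dx": 0,"dy": 0,"dz": 0,"wx": 0,"wy": 0,"wz": 0,"hand": 0},{"dx": 0,"dy": 0,"dz": 0,"wx": 0,"wy": 0,"wz": 0,"hand": 0},{"dx": 0,"dy": 0,"dz": 0,"wx": 0,"wy": 0,"wz": 0,"hand": 0}]}}

```text
clock: 18.55
tool_pos: [0.3987, 0.2155, 0.2588]
ee_rot: [0.516, 0.483, -0.516, 0.484]
contact_force: [0.3, 0.5, -0.4]
opening: 0.043
```

```bash
python3 - <<'E'
from m import *
import pickle
S0,T0=pickle.load(open("s7.pkl","rb"))
st()
S=manip.snapshot("scene");T=manip.snapshot("top")
for a,b,(x,y,w,h) in((S0,S,(300,215,60,50)),(T0,T,(270,225,50,60))):
    d=np.abs(a["image"].astype(int)-b["image"])[y:y+h,x:x+w].max(2); print("max diff",d.max(),(d>15).sum())
print("bow top",onz(T,(296.2,255),.177),"cyl centre",onz(T,(297.6,259.7),.055), "tri ring", tri(S,np.array((333,232.3))-[1.3,-.5],T,(295.8,246)))
# cylinder edge right/bottom
print(onz(T,(307.7,259),.055),onz(T,(297.3,270),.042))
crop(S["image"],312,215,45,50,12,"pics/m1.png")
E
```

```text
t 18.55 pos [0.3987 0.2155 0.2588] zyaw -1.636 xdir [ 0.001 -0.001 -1.   ] q [ 0.86  0.07 -0.34  0.   -1.16  0.65] f [ 0.3  0.5 -0.4] open 0.043
max diff 61 18
max diff 6 0
bow top [0.50698629 0.02448733 0.177     ] cyl centre [0.51015966 0.02568248 0.055     ] tri ring (array([0.5290672 , 0.02555307, 0.16306926]), np.float64(3.6553811733047442e-06))
[0.51132902 0.00091672 0.055     ] [0.48609379 0.02730326 0.042     ]
```

View pics/m1.png

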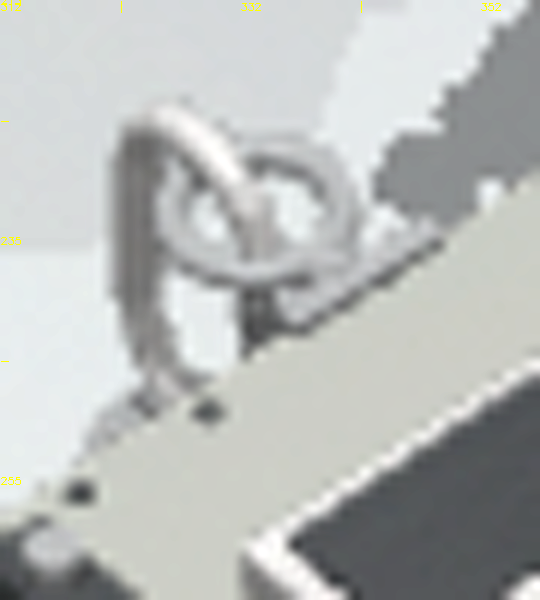

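The weight is still: the top view did not change over 1.1 s, and the 18 differing scene pixels are most likely the arm's shadow edge. Bow and cylinder line up within about 3 mm. The gate shows as an upright line at (333,242) below the nose, i.e. shut. I hand in.

```bash
python3 - <<'E'
from workcell import manip
print(manip.sign_off())
E
```

```text
the job is handed in; nothing more can be done
None
```

The larger hook weight now hangs free from the eye of the clamped panel, and I handed the job in at about 18.7 s; no verdict was reported.

I pressed the panel down until it was about level, then turned the clamp knob clockwise about 1.3 rad until the twist moment rose to 0.33 N m at the stop. I gripped the weight by its spine (4.8 N, so about 0.49 kg), pushed the gate onto the ring, lowered until the bow carried the load, then let go and backed away.

**Last checks**
- **Weight:** It hangs still and upright. The top view did not change over about a second, and the bow and cylinder line up within about 3 mm over 120 mm. Its underside is about 41 mm above the table.
- **Gate:** It shows as an upright line under the nose with the ring's bar inside the bow, so I judged it shut. This is from the picture and the loss of push-back force only.
- **Other objects:** They look unmoved in the full picture; I did not measure them one by one.

**Disagreements**
- **Panel angle:** The readings did not quite agree. The ring gave about -0.06 to -0.08 rad and the panel's back corners about 0. All are within the 0.15 rad allowed, but the panel probably tilts slightly eye-down.
- **Scene camera:** It was off by about 1.3 pixels against the top camera, and I corrected for that.
- **Last picture comparison:** 18 scene pixels near the hook changed, most likely the edge of the arm's shadow.
- **First move call:** It was refused as invalid input and nothing moved. The same moves went through once every row had all its fields.

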